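Ready the thread winder

ROBOT

A 7-joint arm with a two-finger parallel gripper is mounted at the origin on the work surface; the furniture and walls round the work are solid. World frame = base frame: x ahead of the robot, y to its left, z up, the work surface at z = 0. Lengths are in m, angles in rad, forces in N, time in s.
With the tool pointing down it reaches from about 0.35 to 0.9 m from the base axis. Payload 8.1 kg.
Tool frame: the origin (TCP) lies at the very end of the fingers, on their centre line; the grasp point (between the pads) lies grip_point_offset behind it (grip_point_offset is the distance from the TCP to the grasp point, in m); z points along the fingers, y is the direction in which the jaws open and shut (so a half turn about z gives the same grasp; the last joint's range is limited). The gripper opens to 92 mm and grips with 3 to 60 N. Pads are 19 mm wide; open, the fingers measure 130 mm over their backs; the gripper's body (75 mm by 190 mm) begins 47 mm behind the grasp point.
Start: joints at [-0.103, 0.434, 0.025, 1.573, -0.012, 1.134, -0.075], TCP at [0.625, -0, 0.227] pointing down, gripper open.
Joint ranges: [-2.62, 2.62], [-0.44, 2.09], [-1.27, 1.32], [0.08, 2.57], [-1.32, 4.46], [0.12, 2], [-2.74, 2.74]. Speed limits (rad/s): [2.22, 2.22, 3.01, 3.01, 3.14, 3.14, 3.14].

INTERFACE

Orientations are given as a rotation vector (axis times angle).
In Python, from cell import * gives the robot as it stands.
- The arm moves only by the tool drive_tool, never from a script. Its argument "increments" is a list of rows, each an object of numbers: "grip": the gripper's target within -1 to 1 (shut at 1, half-way at 0, fully open at -1); "tx", "ty", "tz": the shift along the world's x, y, z normalised to -1 to 1, where 1 is 400 mm; "turn": the turn about the world's z normalised to -1 to 1, where 1 is 60 degrees. In form: [{"grip": .., "tx": .., "ty": .., "tz": .., "turn": ..}, ...]. A call has 1 to 20 rows; each row is the pose to reach, as a shift and turn from the pose measured when the call began; what a row does not reach only later rows make up. A row lasts 1/10 s, in which the tool goes at most 50 mm and 8.59 degrees, less where a joint would pass 70% of its speed; a pose out of reach is approached as far as the arm can. A call with a number of a shift or a turn outside -1 to 1 is refused whole. A call with a gripper value outside its range is refused whole. The fingers move at their own pace and stop on an object; "newtons" is the grip in N (left out, the last holds). Time passes only in rows, so rows that repeat a pose let the fingers close. It gives the time, the measured TCP pose, the force and the opening at its end, in the units of the state.
- observe(): the state, without advancing time (a new reading comes with each control period).
- get_image(name): name is "scene" or "top" or "wrist"; returns the picture (400x640x3 uint8, red, green, blue); there is no depth.
- camera_info(name): a dict with "fx", "fy", "cx", "cy" (pixels), "eye" and "rotation" of the camera in the world; the wrist camera has in their place "hand_eye" (4x4, takes a point from camera to tool coordinates, whose origin is the TCP and whose axes are the flange's). Camera axes: x right, y down, z forward; pixel columns grow to the right and rows downward; lengths in m; the calibration is good to about 2 mm. A picture is of the moment at which its call begins: read the wrist's pose just before it. camera_info takes no time and is no camera call.
- sign_off(): hands the job in, once; it reports no verdict.
The state is a dict: "clock": time; "joints": joint angles; "dq": joint speeds; "joint_efforts": joint torques, N m; "position": TCP position; "ee_rot": TCP orientation; "force": force on the tool from outside, world axes, zero at the start; "ft_torque": the same for the moment, N m; "width": opening from 0.0 (shut) to 1.0 (fully open).
Only numpy, scipy, OpenCV 4.12 (cv2) and the standard library are available. Lean on these libraries where they do the work, as an engineer would, in place of code of your own. Each camera call takes 0.05 s, during which the arm holds its last target. There are 200 camera calls.

TASK

Get the thread winder ready for the next batch: nest every loose empty cone over the cone on the cone holder, lowering each gently and letting it settle rather than pressing it down so that it jams, and set the length dial by turning it back to its zero stop and then up to the sixth click, and the tension dial to its second click up from zero. When all the cones are on and both dials are set, press the start button in, let it come out again, and leave the other things on the counter where they are.

Things in the scene. Friction and masses are not known exactly. Their poses are not given: they have to be found in the camera images.
- cone_a: empty thread cone: cardboard skirt tapering from 68 mm across at its open foot to 40 mm at 55 mm height, walls 4 mm, topped by a solid straight grey plastic neck 24 mm across from 55 to 81 mm height (grip here). 50 g. Origin: centre of the foot, z up its axis. 3 to 5 cones are there, all alike, in any order. Inside, its roof is 53 mm above the foot and comes to rest on the neck of the cone below, with 3 mm side play
- cone_b: another empty thread cone, the same as cone_a (it may be absent)
- cone_c: another empty thread cone, the same as cone_a (it may be absent)
- cone_d: another empty thread cone, the same as cone_a (it may be absent)
- cone_e: another empty thread cone, the same as cone_a (it may be absent)
- cone_holder: cone holder, fixed: round dark steel foot 100 mm across, 12 mm high, and standing on it a fixed cone shaped like the loose ones (neck top 93 mm above the counter). Origin: centre of the foot's underside, z up. The first loose cone goes over the fixed one, its foot then 40 mm above this origin; each further one nests 28 mm higher (68, 96, 124, 152 mm)
- winder: thread winder, fixed: grey housing 170 x 280 mm, top face 62 mm above the counter; a black motor block and a level shaft stand along its back half (up to 117 mm above the counter, their front about 60 mm beyond the dials' axes), length dial, tension dial and start button in a row on its front half. Origin: centre of the underside, x to the back, y towards the length dial's end
- length_dial (a joint): length dial in rad: 0 at zero (pointer at the long white tick; hard stop 0.06 rad beyond), growing clockwise seen from above to 3.770. Spring detents every 0.4189 rad (24 degrees), a white tick at each: zero and nine clicks, the sixth at 2.513. Let go between clicks it snaps into the nearer one; about 0.15 N m turns it past a click. It starts 3 to 9 clicks up
- length_dial_grip (a point): on the dial's upright axis in its bar grip, 99 mm above the counter; turns with the dial. The black bar is 42 mm long (along this point's x), 14 mm wide, stands 30 mm above the dial's disc (44 mm across; top of the disc 76, of the bar 106 mm above the counter); a white line on its top marks the pointer end, towards this point's -x
- tension_dial (a joint): the like dial in the middle of the winder, 105 mm from the length dial: 0 at its zero stop, growing clockwise seen from above to 3.770; the same detents 0.4189 rad apart, zero and nine clicks, the second at 0.838. It starts 6 to 9 clicks up and snaps into a click
- tension_dial_grip (a point): the same point on the tension dial, which is of the same shape and size as the length dial
- start_button (a joint): travel of the start button in m, 0 when out, 0.006 fully in; a spring pushes it out again, 5 N holds it fully in
- start_button_top (a point): centre of the top of the round black start button (28 mm across), on the winder's top at the other end from the length dial; it is pressed straight down
- spool_1: bystander: thread spool, 34 mm across, 42 mm high; origin under its centre
There are look-alikes about, which are no part of the job. Leave any green look-alike of the cone_a alone.

How it is judged:
On the way, in this order (a step that is already met when the one before it is completed fails the run):
1. the length dial is turned back to its zero stop (value of joint length_dial below 0.15 rad), for 0.2 s.
2. the length dial is set to the sixth click (value of joint length_dial between 2.36327 and 2.66327 rad and velocity of joint length_dial below 0.2 rad/s), for 0.3 s.
3. with all cones nested and the dials at the sixth and the second click, the start button is pressed in (horizontal distance between each of cone_a, cone_b, cone_c, cone_d, cone_e and cone_holder below 0.015 m and angle between each of cone_a, cone_b, cone_c, cone_d, cone_e's own z axis and vertical below 0.12 rad and linear speed of each of cone_a, cone_b, cone_c, cone_d, cone_e below 0.02 m/s and (z of cone_a in the frame of cone_holder between 0.034 and 0.046 m or z of cone_a in the frame of cone_holder between 0.062 and 0.074 m or z of cone_a in the frame of cone_holder between 0.09 and 0.102 m or z of cone_a in the frame of cone_holder between 0.118 and 0.13 m or z of cone_a in the frame of cone_holder between 0.146 and 0.158 m) and (z of cone_b in the frame of cone_holder between 0.034 and 0.046 m or z of cone_b in the frame of cone_holder between 0.062 and 0.074 m or z of cone_b in the frame of cone_holder between 0.09 and 0.102 m or z of cone_b in the frame of cone_holder between 0.118 and 0.13 m or z of cone_b in the frame of cone_holder between 0.146 and 0.158 m) and (z of cone_c in the frame of cone_holder between 0.034 and 0.046 m or z of cone_c in the frame of cone_holder between 0.062 and 0.074 m or z of cone_c in the frame of cone_holder between 0.09 and 0.102 m or z of cone_c in the frame of cone_holder between 0.118 and 0.13 m or z of cone_c in the frame of cone_holder between 0.146 and 0.158 m) and (z of cone_d in the frame of cone_holder between 0.034 and 0.046 m or z of cone_d in the frame of cone_holder between 0.062 and 0.074 m or z of cone_d in the frame of cone_holder between 0.09 and 0.102 m or z of cone_d in the frame of cone_holder between 0.118 and 0.13 m or z of cone_d in the frame of cone_holder between 0.146 and 0.158 m) and (z of cone_e in the frame of cone_holder between 0.034 and 0.046 m or z of cone_e in the frame of cone_holder between 0.062 and 0.074 m or z of cone_e in the frame of cone_holder between 0.09 and 0.102 m or z of cone_e in the frame of cone_holder between 0.118 and 0.13 m or z of cone_e in the frame of cone_holder between 0.146 and 0.158 m) and value of joint length_dial between 2.36327 and 2.66327 rad and value of joint tension_dial between 0.687758 and 0.987758 rad and value of joint start_button above 0.004 m).
At the end, for the whole second after the job is handed in: each cone present is nested and at rest on the holder: upright within 0.12 rad, within 15 mm of its axis, foot within 6 mm of 40, 68, 96, 124 or 152 mm above its underside; length dial within 0.15 rad of click six (2.513), tension dial within 0.15 rad of click two (0.838); button out again (horizontal distance between each of cone_a, cone_b, cone_c, cone_d, cone_e and cone_holder below 0.015 m and angle between each of cone_a, cone_b, cone_c, cone_d, cone_e's own z axis and vertical below 0.12 rad and linear speed of each of cone_a, cone_b, cone_c, cone_d, cone_e below 0.02 m/s and (z of cone_a in the frame of cone_holder between 0.034 and 0.046 m or z of cone_a in the frame of cone_holder between 0.062 and 0.074 m or z of cone_a in the frame of cone_holder between 0.09 and 0.102 m or z of cone_a in the frame of cone_holder between 0.118 and 0.13 m or z of cone_a in the frame of cone_holder between 0.146 and 0.158 m) and (z of cone_b in the frame of cone_holder between 0.034 and 0.046 m or z of cone_b in the frame of cone_holder between 0.062 and 0.074 m or z of cone_b in the frame of cone_holder between 0.09 and 0.102 m or z of cone_b in the frame of cone_holder between 0.118 and 0.13 m or z of cone_b in the frame of cone_holder between 0.146 and 0.158 m) and (z of cone_c in the frame of cone_holder between 0.034 and 0.046 m or z of cone_c in the frame of cone_holder between 0.062 and 0.074 m or z of cone_c in the frame of cone_holder between 0.09 and 0.102 m or z of cone_c in the frame of cone_holder between 0.118 and 0.13 m or z of cone_c in the frame of cone_holder between 0.146 and 0.158 m) and (z of cone_d in the frame of cone_holder between 0.034 and 0.046 m or z of cone_d in the frame of cone_holder between 0.062 and 0.074 m or z of cone_d in the frame of cone_holder between 0.09 and 0.102 m or z of cone_d in the frame of cone_holder between 0.118 and 0.13 m or z of cone_d in the frame of cone_holder between 0.146 and 0.158 m) and (z of cone_e in the frame of cone_holder between 0.034 and 0.046 m or z of cone_e in the frame of cone_holder between 0.062 and 0.074 m or z of cone_e in the frame of cone_holder between 0.09 and 0.102 m or z of cone_e in the frame of cone_holder between 0.118 and 0.13 m or z of cone_e in the frame of cone_holder between 0.146 and 0.158 m) and value of joint length_dial between 2.36327 and 2.66327 rad and value of joint tension_dial between 0.687758 and 0.987758 rad and value of joint start_button below 0.0015 m); the robot touches nothing.
It fails at once if a cone is pressed on the holder or on another cone with more than 20 N (contact force between any of cone_a, cone_b, cone_c, cone_d, cone_e and cone_holder above 20 N or contact force between any of cone_b, cone_c, cone_d, cone_e and cone_a above 20 N or contact force between any of cone_c, cone_d, cone_e and cone_b above 20 N or contact force between any of cone_d, cone_e and cone_c above 20 N or contact force between cone_e and cone_d above 20 N).
It fails at once if a bystander is moved more than 50 mm (distance of spool_1 from where it was at the start of the episode above 0.05 m).
Of cone_a, cone_b, cone_c, cone_d, cone_e only 3 to 5 are there at a start; the rules pass over those that are not, and their reading is None.
At some moment in a run one of cone_a, cone_b, cone_c, cone_d, cone_e may be knocked a few centimetres aside while the robot is not near it.
Once in a run the grip may slacken for a moment while it holds something.
It also fails if it takes over 210 s, if anything falls off the work surface, if the arm or the gripper's body presses on something with over 40 N, if the wrist force passes 120 N, or if a joint passes its speed limit or range.

## Working session

There is one attempt and no reset: what is moved stays moved. The work goes in short steps, Python scripts to look and compute and a tool call to move; the robot and the scene stay as the last step left them, time stands still between calls to the robot, and variables do not carry over. Pictures are saved under pics/ and viewed, about 12 in all and at most 16, crops included, and the job is handed in when it is done.

Besides the shell and the picture viewer there is one more tool, called after ">>>" by a JSON object that holds its "op" and its "data", one argument or row to a line. drive_tool: Moves the arm, as the interface text tells. Its arguments: {"type":"object","properties":{"increments":{"type":"array","items":{"type":"object","properties":{"grip":{"type":"number"},"tx":{"type":"number"},"ty":{"type":"number"},"tz":{"type":"number"},"turn":{"type":"number"}}}},"newtons":{"type":"number"}},"required":["increments"]}

```bash
ls; mkdir -p pics; python3 - <<'E'
from cell import *
import cv2
print(observe())
for n in("scene","top","wrist"):
    print(n,camera_info(n))
    cv2.imwrite(f"pics/{n}0.png",get_image(n)[:,:,::-1])
E
```

```text
pics
{'clock': 0.0, 'joints': array([-0.10260771,  0.43519386,  0.02497895,  1.57408329, -0.01160146,
        1.13399267, -0.07509333]), 'dq': array([-0.00068603, -0.00078061,  0.00057747, -0.00024655,  0.00031116,
       -0.00051793, -0.00024359]), 'joint_efforts': array([ 3.89017032e-04, -6.67853522e+01,  9.84863900e-01, -3.14464223e+01,
       -6.05165795e-02,  4.27553023e-02,  1.12382318e-04]), 'position': array([ 6.24498217e-01, -5.47399231e-05,  2.25968467e-01]), 'ee_rot': array([-2.22081636e+00, -2.22068018e+00,  1.84965682e-03]), 'force': array([-0.41452772, -0.07838484, -0.00697855]), 'ft_torque': array([ 0.02336974,  0.01315539, -0.03798785]), 'width': 0.9952728035714418}
scene {'fx': 367.66437684549226, 'fy': 367.66437684549226, 'cx': 313.33418831829334, 'cy': 195.4220589256604, 'eye': array([-0.04450592,  0.9160698 ,  0.7153026 ]), 'rotation': array([-0.64740036,  2.48174004, -1.33255196])}
top {'fx': 370.6960272040912, 'fy': 370.6960272040912, 'cx': 323.13585525176353, 'cy': 201.55989620271941, 'eye': array([0.25924198, 0.09834585, 1.53007014]), 'rotation': array([-2.18194004,  2.16611867, -0.14785623])}
wrist {'fx': 286.8031450337165, 'fy': 286.8031450337165, 'cx': 313.457133699608, 'cy': 200.07506601281523, 'hand_eye': array([[-6.79918716e-04, -9.62934309e-01, -2.69735157e-01,
         7.29091895e-02],
       [ 9.99999722e-01, -5.72418743e-04, -4.77197270e-04,
         6.32556601e-04],
       [ 3.05108164e-04, -2.69735406e-01,  9.62934430e-01,
        -1.57575882e-01],
       [ 0.00000000e+00,  0.00000000e+00,  0.00000000e+00,
         1.00000000e+00]])}
```

View pics/top0.png

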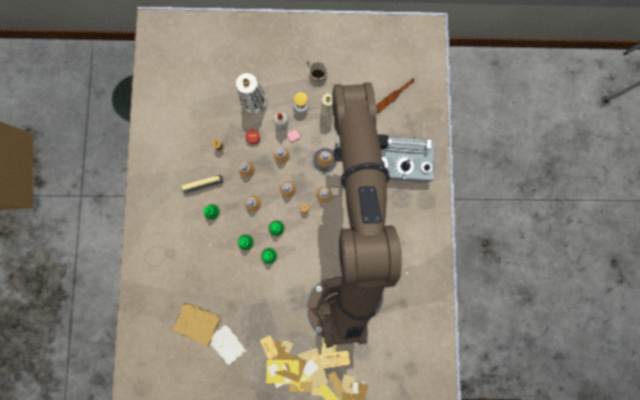

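View pics/scene0.png

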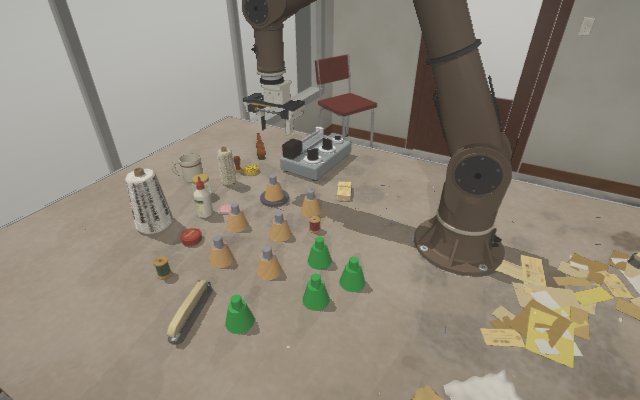

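```bash
python3 -c "
import cell
print([n for n in dir(cell) if n[0]!='_']); print(getattr(cell,'grip_point_offset',None))"
```

```text
['PlanningError', 'camera_info', 'get_image', 'grip_point_offset', 'observe', 'sign_off']
0.0188
```

View pics/wrist0.png

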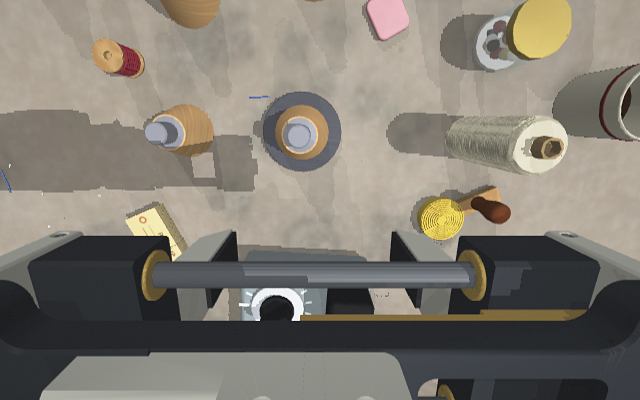

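```bash
cat > h.py <<'E'
from cell import *
import cv2, numpy as np
from scipy.spatial.transform import Rotation as R
def cam(name, st=None):
    c=camera_info(name)
    if name=="wrist":
        st=st or observe(); T=np.eye(4); T[:3,:3]=R.from_rotvec(st["ee_rot"]).as_matrix(); T[:3,3]=st["position"]
        T=T@c["hand_eye"]; Rm,e=T[:3,:3],T[:3,3]
    else: Rm,e=R.from_rotvec(c["rotation"]).as_matrix(),np.array(c["eye"])
    return c,Rm,e
def pix2plane(C,uv,z):
    c,Rm,e=C; uv=np.atleast_2d(uv)
    d=np.c_[(uv[:,0]-c["cx"])/c["fx"],(uv[:,1]-c["cy"])/c["fy"],np.ones(len(uv))]@Rm.T
    return e+d*((z-e[2])/d[:,2])[:,None]
def proj(C,P):
    c,Rm,e=C; q=(np.atleast_2d(P)-e)@Rm; return np.c_[c["fx"]*q[:,0]/q[:,2]+c["cx"],c["fy"]*q[:,1]/q[:,2]+c["cy"]]
def blobs(mask,amin,amax=1e9):
    n,l,s,c=cv2.connectedComponentsWithStats(mask.astype(np.uint8))
    return [(*c[i].round(1),int(s[i,4]),*s[i,:4]) for i in range(1,n) if amin<=s[i,4]<=amax]
def shot(name,file=None):
    st=observe(); im=get_image(name)
    if file: cv2.imwrite("pics/"+file,im[:,:,::-1])
    return im,cam(name,st)
E
python3 - <<'E'
from h import *
for n in("top","scene"):
    im=cv2.imread(f"pics/{n}0.png"); h=cv2.cvtColor(im,cv2.COLOR_BGR2HSV); C=cam(n)
    m=(h[...,0]>8)&(h[...,0]<20)&(h[...,1]>90)&(h[...,2]>90)
    m[:, :]&=True
    for b in blobs(m,15,1500):
        print(n,b[:3],pix2plane(C,b[:2],0.03)[0].round(3))
    print(im[194,324] if n=="top" else im[212,311])
E
```

```text
top (np.float64(391.3), np.float64(96.9), 276) [ 0.877 -0.221  0.03 ]
top (np.float64(6.5), np.float64(132.9), 32) [0.7   1.357 0.03 ]
top (np.float64(15.5), np.float64(132.2), 22) [0.703 1.322 0.03 ]
top (np.float64(20.0), np.float64(136.7), 26) [0.685 1.302 0.03 ]
top (np.float64(1.6), np.float64(141.0), 22) [0.666 1.373 0.03 ]
top (np.float64(11.8), np.float64(138.9), 16) [0.675 1.334 0.03 ]
top (np.float64(216.1), np.float64(143.3), 71) [0.667 0.507 0.03 ]
top (np.float64(5.6), np.float64(155.7), 116) [0.605 1.351 0.03 ]
top (np.float64(282.0), np.float64(157.6), 99) [0.61  0.235 0.03 ]
top (np.float64(324.4), np.float64(161.4), 108) [0.596 0.06  0.03 ]
top (np.float64(248.1), np.float64(171.1), 112) [0.552 0.372 0.03 ]
top (np.float64(4.5), np.float64(171.9), 53) [0.539 1.349 0.03 ]
top (np.float64(14.8), np.float64(170.3), 18) [0.546 1.309 0.03 ]
top (np.float64(31.1), np.float64(172.2), 23) [0.538 1.244 0.03 ]
top (np.float64(31.6), np.float64(185.5), 16) [0.484 1.237 0.03 ]
top (np.float64(288.5), np.float64(191.3), 106) [0.47  0.206 0.03 ]
top (np.float64(7.9), np.float64(19
[... 1684 characters left out ...]
.float64(260.7), 117) [0.679 0.489 0.03 ]
scene (np.float64(615.0), np.float64(264.9), 26) [-0.376 -0.076  0.03 ]
scene (np.float64(601.0), np.float64(263.3), 27) [-0.345 -0.066  0.03 ]
scene (np.float64(165.1), np.float64(275.9), 38) [0.623 0.522 0.03 ]
scene (np.float64(595.1), np.float64(276.0), 72) [-0.329 -0.005  0.03 ]
scene (np.float64(504.4), np.float64(322.2), 77) [-0.147  0.255  0.03 ]
scene (np.float64(493.0), np.float64(324.3), 24) [-0.126  0.273  0.03 ]
scene (np.float64(493.8), np.float64(331.0), 18) [-0.13   0.291  0.03 ]
scene (np.float64(517.8), np.float64(337.6), 18) [-0.176  0.283  0.03 ]
scene (np.float64(551.6), np.float64(342.3), 15) [-0.239  0.262  0.03 ]
[ 90 135 165]
```

```bash
python3 - <<'E'
from h import *
C=cam("wrist")
print(pix2plane(C,[[298,135]],.093),pix2plane(C,[[161,131]],.081),pix2plane(C,[[275,308]],.106))
C=cam("top"); 
print(pix2plane(C,[[404.5,165]],.09),pix2plane(C,[[427,167]],.07))
E
```

```text
[[0.60970849 0.05825448 0.093     ]] [[0.46833556 0.06177543 0.081     ]] [[ 0.58162631 -0.13100016  0.106     ]]
[[ 0.57163751 -0.25705542  0.09      ]] [[ 0.56876346 -0.35310335  0.07      ]]
```

>>> {"op": "drive_tool", "data": {
  "increments": [
    {"tx": 0, "ty": -0.12, "tz": 0.05, "grip": -1},
    {"ty": -0.24, "tz": 0.1, "grip": -1},
    {"ty": -0.36, "tz": 0.15, "grip": -1},
    {"ty": -0.48, "tz": 0.15, "grip": -1},
    {"ty": -0.6, "tz": 0.15, "grip": -1},
    {"ty": -0.7, "tz": 0.15, "grip": -1},
    {"ty": -0.75, "tz": 0.15, "grip": -1},
    {"ty": -0.75, "tz": 0.15, "grip": -1},
    {"ty": -0.75, "tz": 0.15, "grip": -1}
  ]
}}

```text
invalid input
```

```bash
python3 - <<'E'
from h import *
print(observe()["joints"].round(2))
shot("wrist","wrist1.png")
E
```

```text
[-0.1   0.44  0.03  1.57 -0.01  1.13 -0.08]
```

View pics/wrist1.png

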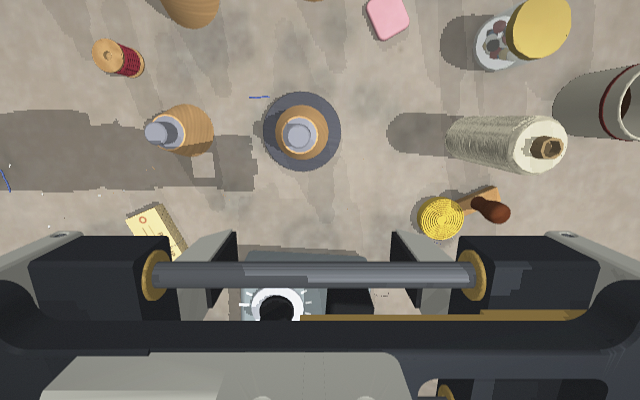

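>>> {"op": "drive_tool", "data": {
  "increments": [
    {"tx": 0, "ty": -0.12, "tz": 0.05, "turn": 0, "grip": -1},
    {"tx": 0, "ty": -0.24, "tz": 0.1, "turn": 0, "grip": -1},
    {"tx": 0, "ty": -0.36, "tz": 0.15, "turn": 0, "grip": -1},
    {"tx": 0, "ty": -0.48, "tz": 0.15, "turn": 0, "grip": -1},
    {"tx": 0, "ty": -0.6, "tz": 0.15, "turn": 0, "grip": -1},
    {"tx": 0, "ty": -0.72, "tz": 0.15, "turn": 0, "grip": -1},
    {"tx": 0, "ty": -0.85, "tz": 0.15, "turn": 0, "grip": -1},
    {"tx": 0, "ty": -0.85, "tz": 0.15, "turn": 0, "grip": -1},
    {"tx": 0, "ty": -0.85, "tz": 0.15, "turn": 0, "grip": -1}
  ]
}}

```text
clock: 1.1
position: [0.6238, -0.342, 0.2854]
ee_rot: [-2.224, -2.216, 0.003]
force: [0.2, 0.9, -0.9]
width: 0.997
```

```bash
python3 - <<'E'
from h import *
s=observe();print(s["joints"].round(2),s["position"],s["ee_rot"])
shot("wrist","wrist2.png")
E
```

```text
[ 0.36  0.55  0.12  1.24 -0.06  1.35  0.47] [ 0.62377972 -0.34198645  0.28537451] [-2.22422268 -2.21649462  0.00256154]
```

View pics/wrist2.png

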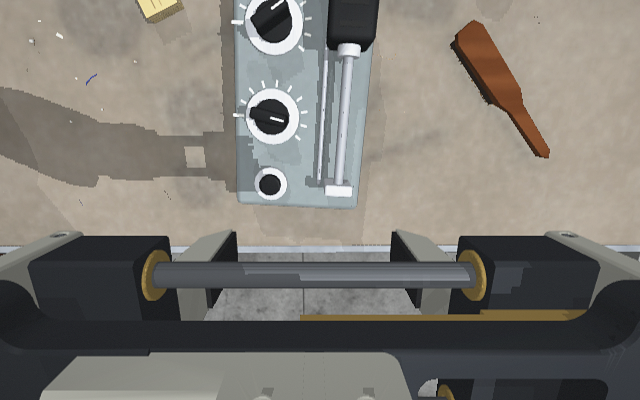

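```bash
python3 - <<'E'
from h import *
im=cv2.imread("pics/wrist2.png"); C=cam("wrist")
a=cv2.resize(im[0:62,220:330],None,fx=6,fy=6,interpolation=cv2.INTER_CUBIC)[:300]
b=cv2.resize(im[80:142,220:330],None,fx=6,fy=6,interpolation=cv2.INTER_CUBIC)[:300]
cv2.imwrite("pics/crop1.png",np.vstack([a,b]))
h=cv2.cvtColor(im,cv2.COLOR_BGR2HSV)
m=(h[...,2]<60); print("dark",[(x,pix2plane(C,x[:2],.1)[0].round(3)) for x in blobs(m[:205,235:325],20) for x in [(x[0]+235,)+x[1:]]])
m=(h[...,2]>215)&(h[...,1]<30); print("white",[((x[0]+235,)+x[1:],pix2plane(C,(x[0]+235,x[1]),.076)[0].round(3)) for x in blobs(m[:205,235:325],6)])
E
```

```text
dark [((np.float64(272.4), np.float64(21.0), 1268, np.int32(16), np.int32(0), np.int32(41), np.int32(43)), array([ 0.582, -0.166,  0.1  ])), ((np.float64(269.7), np.float64(116.0), 944, np.int32(15), np.int32(99), np.int32(39), np.int32(35)), array([ 0.575, -0.262,  0.1  ])), ((np.float64(269.5), np.float64(184.4), 325, np.int32(25), np.int32(175), np.int32(21), np.int32(20)), array([ 0.571, -0.343,  0.1  ]))]
white [((np.float64(252.4), np.float64(7.5), 163, np.int32(10), np.int32(0), np.int32(21), np.int32(20)), array([ 0.557, -0.145,  0.076])), ((np.float64(276.8), np.float64(4.0), 32, np.int32(36), np.int32(0), np.int32(13), np.int32(9)), array([ 0.584, -0.142,  0.076])), ((np.float64(283.6), np.float64(33.9), 890, np.int32(15), np.int32(0), np.int32(53), np.int32(55)), array([ 0.591, -0.172,  0.076])), ((np.float64(301.8), np.float64(3.2), 12, np.int32(65), np.int32(1), np.int32(6), np.int32(5)), array([ 0.612, -0.141,  0.076])), ((np.float64(242.2), np.float64(5.9), 21, np.int32(4), np.int32(3), np.int32(7), np.int32(6)), array([ 0.545, -0.144,  0.076])), ((np.float64(238.5), n
[... 1544 characters left out ...]
[ 0.613, -0.257,  0.076])), ((np.float64(237.7), np.float64(115.0), 16, np.int32(0), np.int32(113), np.int32(9), np.int32(4)), array([ 0.532, -0.261,  0.076])), ((np.float64(276.1), np.float64(118.9), 26, np.int32(35), np.int32(117), np.int32(13), np.int32(5)), array([ 0.579, -0.266,  0.076])), ((np.float64(303.3), np.float64(125.4), 19, np.int32(65), np.int32(124), np.int32(7), np.int32(4)), array([ 0.612, -0.273,  0.076])), ((np.float64(297.1), np.float64(137.4), 17, np.int32(60), np.int32(135), np.int32(6), np.int32(6)), array([ 0.604, -0.288,  0.076])), ((np.float64(275.0), np.float64(183.3), 325, np.int32(23), np.int32(168), np.int32(29), np.int32(32)), array([ 0.574, -0.347,  0.076]))]
```

View pics/crop1.png

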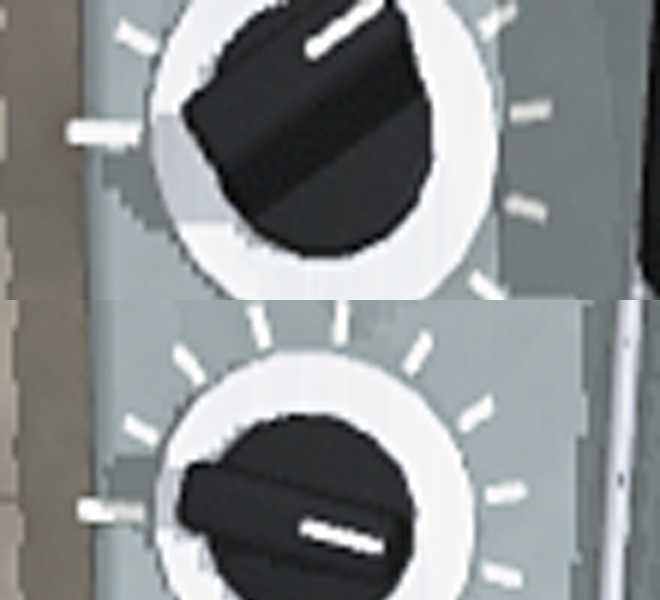

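```bash
python3 - <<'E'
from h import *
C=cam("wrist")
def fit(name,ks,uv,line):
    for z in(.062,.066):
        P=pix2plane(C,uv,z); p=P[:,0]+1j*P[:,1]
        A=np.c_[np.ones(len(ks)),np.exp(-1j*np.deg2rad(24)*np.array(ks))]
        s,res,_,_=np.linalg.lstsq(A,p,rcond=None)
        print(name,"c",s[0].real.round(4),s[0].imag.round(4),"r",abs(s[1]).round(4),"zero dir",np.rad2deg(np.angle(s[1])).round(1),"res mm",(abs(A@s-p)*1e3).round(1))
    L=pix2plane(C,line,.106); d=(L[1]-L[0])[:2]; a=np.rad2deg(np.arctan2(d[1],d[0])); z0=np.rad2deg(np.angle(s[1]))
    print(" pointer",a.round(1),"line",L[:,:2].round(4),"click",(((z0-a)%360)/24).round(2))
fit("len",[0,1,6,7,8,9],[[238.5,21.6],[242.2,5.9],[302.5,3.1],[308.5,18.3],[307.7,34.5],[300.8,48.2]],[[271.5,7.5],[283,0.5]])
fit("ten",list(range(10)),[[237.7,115],[243,101.2],[250.9,90.4],[262.8,83.9],[276.5,83],[289.2,88.3],[299.1,98.4],[303.8,111.8],[303.3,125.4],[297.1,137.4]],[[271,117.7],[283,120.8]])
print("button",pix2plane(C,[[269.5,184.4]],.070))
E
```

```text
len c 0.5782 -0.158 r 0.041 zero dir 176.4 res mm [0.6 0.4 0.7 0.4 0.4 0.4]
len c 0.5787 -0.1591 r 0.0405 zero dir 176.4 res mm [0.6 0.4 0.7 0.4 0.4 0.4]
 pointer 27.4 line [[ 0.5819 -0.1554]
 [ 0.5939 -0.1492]] click 6.21
ten c 0.5719 -0.2631 r 0.0412 zero dir 176.5 res mm [2.5 0.8 0.7 0.7 0.5 0.1 0.3 0.2 0.6 0.6]
ten c 0.5724 -0.2631 r 0.0408 zero dir 176.5 res mm [2.5 0.8 0.7 0.7 0.5 0.1 0.3 0.2 0.5 0.6]
 pointer -14.1 line [[ 0.5769 -0.2643]
 [ 0.5904 -0.2677]] click 7.94
button [[ 0.56621653 -0.34941184  0.07      ]]
```

>>> {"op": "drive_tool", "data": {
  "increments": [
    {"tx": -0.115, "ty": 0.46, "tz": -0.3, "turn": -0.96, "grip": 0.1},
    {"tx": -0.115, "ty": 0.46, "tz": -0.3, "turn": -0.96, "grip": 0.1},
    {"tx": -0.115, "ty": 0.46, "tz": -0.3, "turn": -0.96, "grip": 0.1},
    {"tx": -0.115, "ty": 0.46, "tz": -0.3, "turn": -0.96, "grip": 0.1},
    {"tx": -0.115, "ty": 0.46, "tz": -0.3, "turn": -0.96, "grip": 0.1},
    {"tx": -0.115, "ty": 0.46, "tz": -0.3, "turn": -0.96, "grip": 0.1},
    {"tx": -0.115, "ty": 0.46, "tz": -0.3, "turn": -0.96, "grip": 0.1},
    {"tx": -0.115, "ty": 0.46, "tz": -0.3, "turn": -0.96, "grip": 0.1},
    {"tx": -0.115, "ty": 0.46, "tz": -0.3, "turn": -0.96, "grip": 0.1},
    {"tx": -0.115, "ty": 0.46, "tz": -0.3, "turn": -0.96, "grip": 0.1},
    {"tx": -0.115, "ty": 0.46, "tz": -0.3, "turn": -0.96, "grip": 0.1}
  ],
  "newtons": 50
}}

```text
clock: 2.25
position: [0.5787, -0.1556, 0.1658]
ee_rot: [-3.015, -0.878, -0.001]
force: [0.3, -0.0, 0.2]
width: 0.452
```

```bash
cat > st.py <<'E'
from h import *
s=observe();M=R.from_rotvec(s["ee_rot"]).as_matrix()
print("t",round(s["clock"],1),"pos",s["position"].round(4),"jaw yaw",np.rad2deg(np.arctan2(M[1,1],M[0,1])).round(1),"tilt",np.rad2deg(np.arccos(-M[2,2])).round(2),"q",s["joints"].round(2),"F",s["force"].round(1),"Tz",s["ft_torque"].round(2),"open mm",round(s["width"]*92,1))
E
python3 st.py
```

```text
t 2.2 pos [ 0.5787 -0.1556  0.1658] jaw yaw -57.5 tilt 0.12 q [-0.04  0.45  0.3   1.73 -0.16  0.98 -0.68] F [ 0.3 -0.   0.2] Tz [-0.05  0.04 -0.01] open mm 41.6
```

>>> {"op": "drive_tool", "data": {
  "increments": [
    {"tx": 0, "ty": -0.006, "tz": -0.1, "turn": 0, "grip": 0.1},
    {"tx": 0, "ty": -0.006, "tz": -0.16, "turn": 0, "grip": 0.1},
    {"tx": 0, "ty": -0.006, "tz": -0.205, "turn": 0, "grip": 0.1},
    {"tx": 0, "ty": -0.006, "tz": -0.205, "turn": 0, "grip": 0.1},
    {"tx": 0, "ty": -0.006, "tz": -0.205, "turn": 0, "grip": 0.1},
    {"tx": 0, "ty": -0.006, "tz": -0.205, "turn": 0, "grip": 1},
    {"tx": 0, "ty": -0.006, "tz": -0.205, "turn": 0, "grip": 1},
    {"tx": 0, "ty": -0.006, "tz": -0.205, "turn": 0, "grip": 1},
    {"tx": 0, "ty": -0.006, "tz": -0.205, "turn": 0, "grip": 1},
    {"tx": 0, "ty": -0.006, "tz": -0.205, "turn": 0, "grip": 1},
    {"tx": 0, "ty": -0.006, "tz": -0.205, "turn": 0, "grip": 1}
  ],
  "newtons": 50
}}

```text
clock: 3.35
position: [0.5798, -0.1592, 0.0845]
ee_rot: [3.016, 0.877, 0.004]
force: [4.0, -4.2, 0.5]
width: 0.151
```

```bash
python3 st.py
```

```text
t 3.4 pos [ 0.5798 -0.1592  0.0845] jaw yaw -57.6 tilt 0.17 q [-0.01  0.55  0.27  1.81 -0.2   0.81 -0.64] F [ 4.  -4.2  0.5] Tz [-0.86 -0.65  0.  ] open mm 13.9
```

>>> {"op": "drive_tool", "data": {
  "increments": [
    {"tx": 0, "ty": 0, "tz": 0, "turn": 0.12, "grip": 1},
    {"tx": 0, "ty": 0, "tz": 0, "turn": 0.24, "grip": 1},
    {"tx": 0, "ty": 0, "tz": 0, "turn": 0.36, "grip": 1},
    {"tx": 0, "ty": 0, "tz": 0, "turn": 0.48, "grip": 1},
    {"tx": 0, "ty": 0, "tz": 0, "turn": 0.6, "grip": 1},
    {"tx": 0, "ty": 0, "tz": 0, "turn": 0.7, "grip": 1},
    {"tx": 0, "ty": 0, "tz": 0, "turn": 0.8, "grip": 1},
    {"tx": 0, "ty": 0, "tz": 0, "turn": 0.8, "grip": 1},
    {"tx": 0, "ty": 0, "tz": 0, "turn": 0.8, "grip": 1}
  ]
}}

```text
clock: 4.25
position: [0.578, -0.1581, 0.0845]
ee_rot: [-2.395, -2.026, -0.002]
force: [-5.5, 3.2, 6.2]
width: 0.148
```

```bash
python3 st.py
```

```text
t 4.2 pos [ 0.578  -0.1581  0.0845] jaw yaw -9.5 tilt 0.26 q [ 0.15  0.54  0.04  1.79 -0.03  0.81  0.04] F [-5.5  3.2  6.2] Tz [0.6  1.26 0.02] open mm 13.6
```

>>> {"op": "drive_tool", "data": {
  "increments": [
    {"tx": 0, "ty": 0, "tz": 0, "turn": 0.12, "grip": 1},
    {"tx": 0, "ty": 0, "tz": 0, "turn": 0.24, "grip": 1},
    {"tx": 0, "ty": 0, "tz": 0, "turn": 0.36, "grip": 1},
    {"tx": 0, "ty": 0, "tz": 0, "turn": 0.48, "grip": 1},
    {"tx": 0, "ty": 0, "tz": 0, "turn": 0.6, "grip": 1},
    {"tx": 0, "ty": 0, "tz": 0, "turn": 0.7, "grip": 1},
    {"tx": 0, "ty": 0, "tz": 0, "turn": 0.8, "grip": 1},
    {"tx": 0, "ty": 0, "tz": 0, "turn": 0.8, "grip": 1}
  ]
}}

```text
clock: 5.05
position: [0.5759, -0.1585, 0.0845]
ee_rot: [-1.358, -2.824, 0.004]
force: [-6.1, -0.4, 7.2]
width: 0.146
```

>>> {"op": "drive_tool", "data": {
  "increments": [
    {"tx": 0, "ty": 0, "tz": 0, "turn": 0.12, "grip": 1},
    {"tx": 0, "ty": 0, "tz": 0, "turn": 0.24, "grip": 1},
    {"tx": 0, "ty": 0, "tz": 0, "turn": 0.36, "grip": 1},
    {"tx": 0, "ty": 0, "tz": 0, "turn": 0.48, "grip": 1},
    {"tx": 0, "ty": 0, "tz": 0, "turn": 0.6, "grip": 1},
    {"tx": 0, "ty": 0, "tz": 0, "turn": 0.7, "grip": 1},
    {"tx": 0, "ty": 0, "tz": 0, "turn": 0.78, "grip": 1},
    {"tx": 0, "ty": 0, "tz": 0, "turn": 0.82, "grip": 1},
    {"tx": 0, "ty": 0, "tz": 0, "turn": 0.82, "grip": 1},
    {"tx": 0, "ty": 0, "tz": 0, "turn": 0.82, "grip": 1},
    {"tx": 0, "ty": 0, "tz": 0, "turn": 0.82, "grip": 1}
  ]
}}

```text
clock: 6.15
position: [0.5748, -0.1606, 0.0845]
ee_rot: [-0.062, -3.133, 0.012]
force: [-2.5, -5.8, 3.1]
width: 0.148
```

```bash
python3 st.py
```

```text
t 6.2 pos [ 0.5748 -0.1606  0.0845] jaw yaw 87.7 tilt 0.64 q [ 0.45  0.58 -0.4   1.77  0.29  0.86  1.45] F [-2.5 -5.8  3.1] Tz [-0.99  0.38 -0.05] open mm 13.6
```

>>> {"op": "drive_tool", "data": {
  "increments": [
    {"tx": 0.004, "ty": 0.002, "tz": 0, "turn": -0.12, "grip": 1},
    {"tx": 0.006, "ty": 0.003, "tz": 0, "turn": -0.24, "grip": 1},
    {"tx": 0.006, "ty": 0.003, "tz": 0, "turn": -0.36, "grip": 1},
    {"tx": 0.006, "ty": 0.003, "tz": 0, "turn": -0.48, "grip": 1},
    {"tx": 0.006, "ty": 0.003, "tz": 0, "turn": -0.6, "grip": 1},
    {"tx": 0.006, "ty": 0.003, "tz": 0, "turn": -0.72, "grip": 1},
    {"tx": 0.006, "ty": 0.003, "tz": 0, "turn": -0.84, "grip": 1},
    {"tx": 0.006, "ty": 0.003, "tz": 0, "turn": -0.84, "grip": 1}
  ]
}}

```text
clock: 6.95
position: [0.5759, -0.1586, 0.0845]
ee_rot: [-1.39, -2.803, 0.007]
force: [-4.9, 2.0, 5.1]
width: 0.152
```

>>> {"op": "drive_tool", "data": {
  "increments": [
    {"tx": 0, "ty": 0, "tz": 0, "turn": -0.12, "grip": 1},
    {"tx": 0, "ty": 0, "tz": 0, "turn": -0.24, "grip": 1},
    {"tx": 0, "ty": 0, "tz": 0, "turn": -0.36, "grip": 1},
    {"tx": 0, "ty": 0, "tz": 0, "turn": -0.48, "grip": 1},
    {"tx": 0, "ty": 0, "tz": 0, "turn": -0.6, "grip": 1},
    {"tx": 0, "ty": 0, "tz": 0, "turn": -0.72, "grip": 1},
    {"tx": 0, "ty": 0, "tz": 0, "turn": -0.84, "grip": 1},
    {"tx": 0, "ty": 0, "tz": 0, "turn": -0.84, "grip": 1}
  ]
}}

```text
clock: 7.75
position: [0.578, -0.1581, 0.0846]
ee_rot: [-2.452, -1.947, -0.007]
force: [6.8, 0.0, -6.2]
width: 0.147
```

```bash
python3 st.py
```

```text
t 7.8 pos [ 0.578  -0.1581  0.0846] jaw yaw -13.1 tilt 0.68 q [ 0.15  0.54  0.05  1.79 -0.05  0.82 -0.  ] F [ 6.8  0.  -6.2] Tz [-0.1  -1.49  0.04] open mm 13.5
```

Remaining −44.4° → −0.74; then release and rise.

>>> {"op": "drive_tool", "data": {
  "increments": [
    {"tx": 0, "ty": 0, "tz": 0, "turn": -0.12, "grip": 1},
    {"tx": 0, "ty": 0, "tz": 0, "turn": -0.24, "grip": 1},
    {"tx": 0, "ty": 0, "tz": 0, "turn": -0.36, "grip": 1},
    {"tx": 0, "ty": 0, "tz": 0, "turn": -0.48, "grip": 1},
    {"tx": 0, "ty": 0, "tz": 0, "turn": -0.58, "grip": 1},
    {"tx": 0, "ty": 0, "tz": 0, "turn": -0.68, "grip": 1},
    {"tx": 0, "ty": 0, "tz": 0, "turn": -0.74, "grip": 1},
    {"tx": 0, "ty": 0, "tz": 0, "turn": -0.74, "grip": 1},
    {"tx": 0, "ty": 0, "tz": 0, "turn": -0.74, "grip": 1},
    {"tx": 0, "ty": 0, "tz": 0, "turn": -0.74, "grip": 1},
    {"tx": 0, "ty": 0, "tz": 0, "turn": -0.74, "grip": 1},
    {"tx": 0, "ty": 0, "tz": 0, "turn": -0.74, "grip": 1},
    {"tx": 0, "ty": 0, "tz": 0, "turn": -0.74, "grip": 1}
  ]
}}

```text
clock: 9.05
position: [0.5797, -0.1592, 0.0846]
ee_rot: [-3.009, -0.883, -0.016]
force: [6.6, -2.9, -6.6]
width: 0.147
```

```bash
python3 st.py
```

```text
t 9.1 pos [ 0.5797 -0.1592  0.0846] jaw yaw -57.3 tilt 0.68 q [ 0.01  0.55  0.26  1.81 -0.2   0.8  -0.63] F [ 6.6 -2.9 -6.6] Tz [-0.91 -1.24 -0.12] open mm 13.5
```

>>> {"op": "drive_tool", "data": {
  "increments": [
    {"tx": 0, "ty": 0, "tz": 0, "turn": 0, "grip": 0.1},
    {"tx": 0, "ty": 0, "tz": 0, "turn": 0, "grip": 0.1},
    {"tx": 0, "ty": 0, "tz": 0, "turn": 0, "grip": 0.1},
    {"tx": 0, "ty": 0, "tz": 0.1, "turn": 0, "grip": 0.1},
    {"tx": 0, "ty": 0, "tz": 0.2, "turn": 0, "grip": 0.1},
    {"tx": -0.01, "ty": -0.13, "tz": 0.2, "turn": -0.4, "grip": 0.1},
    {"tx": -0.018, "ty": -0.26, "tz": 0.2, "turn": -0.8, "grip": 0.1},
    {"tx": -0.018, "ty": -0.26, "tz": 0.2, "turn": -0.8, "grip": 0.1},
    {"tx": -0.018, "ty": -0.26, "tz": 0.2, "turn": -0.8, "grip": 0.1},
    {"tx": -0.018, "ty": -0.26, "tz": 0.2, "turn": -0.8, "grip": 0.1},
    {"tx": -0.018, "ty": -0.26, "tz": 0.2, "turn": -0.8, "grip": 0.1},
    {"tx": -0.018, "ty": -0.26, "tz": 0.2, "turn": -0.8, "grip": 0.1},
    {"tx": -0.018, "ty": -0.26, "tz": 0.2, "turn": -0.8, "grip": 0.1}
  ]
}}

```text
clock: 10.35
position: [0.5725, -0.2629, 0.1645]
ee_rot: [-3.113, 0.412, -0.018]
force: [-0.5, -0.1, 1.0]
width: 0.449
```

```bash
python3 st.py
```

```text
t 10.3 pos [ 0.5725 -0.2629  0.1645] jaw yaw -105.1 tilt 0.67 q [ 0.    0.52  0.52  1.68 -0.3   1.01 -1.21] F [-0.5 -0.1  1. ] Tz [0.1  0.17 0.04] open mm 41.4
```

>>> {"op": "drive_tool", "data": {
  "increments": [
    {"tx": 0, "ty": 0, "tz": -0.1, "turn": 0, "grip": 0.1},
    {"tx": 0, "ty": 0, "tz": -0.16, "turn": 0, "grip": 0.1},
    {"tx": 0, "ty": 0, "tz": -0.2, "turn": 0, "grip": 0.1},
    {"tx": 0, "ty": 0, "tz": -0.2, "turn": 0, "grip": 0.1},
    {"tx": 0, "ty": 0, "tz": -0.2, "turn": 0, "grip": 0.1},
    {"tx": 0, "ty": 0, "tz": -0.2, "turn": 0, "grip": 1},
    {"tx": 0, "ty": 0, "tz": -0.2, "turn": 0, "grip": 1},
    {"tx": 0, "ty": 0, "tz": -0.2, "turn": 0, "grip": 1},
    {"tx": 0, "ty": 0, "tz": -0.2, "turn": 0, "grip": 1},
    {"tx": 0, "ty": 0, "tz": -0.2, "turn": 0, "grip": 1},
    {"tx": 0, "ty": 0, "tz": -0.2, "turn": 0, "grip": 1}
  ]
}}

```text
clock: 11.45
position: [0.5722, -0.2658, 0.0853]
ee_rot: [3.112, -0.414, 0.02]
force: [-1.4, -6.5, 1.1]
width: 0.149
```

>>> {"op": "drive_tool", "data": {
  "increments": [
    {"tx": 0, "ty": 0, "tz": 0, "turn": 0.12, "grip": 1},
    {"tx": 0, "ty": 0, "tz": 0, "turn": 0.24, "grip": 1},
    {"tx": 0, "ty": 0, "tz": 0, "turn": 0.36, "grip": 1},
    {"tx": 0, "ty": 0, "tz": 0, "turn": 0.48, "grip": 1},
    {"tx": 0, "ty": 0, "tz": 0, "turn": 0.6, "grip": 1},
    {"tx": 0, "ty": 0, "tz": 0, "turn": 0.7, "grip": 1},
    {"tx": 0, "ty": 0, "tz": 0, "turn": 0.8, "grip": 1},
    {"tx": 0, "ty": 0, "tz": 0, "turn": 0.8, "grip": 1}
  ]
}}

```text
clock: 12.25
position: [0.5721, -0.2652, 0.0853]
ee_rot: [-3.008, -0.89, -0.02]
force: [0.0, 1.7, -0.7]
width: 0.147
```

>>> {"op": "drive_tool", "data": {
  "increments": [
    {"tx": 0, "ty": 0, "tz": 0, "turn": 0.12, "grip": 1},
    {"tx": 0, "ty": 0, "tz": 0, "turn": 0.24, "grip": 1},
    {"tx": 0, "ty": 0, "tz": 0, "turn": 0.36, "grip": 1},
    {"tx": 0, "ty": 0, "tz": 0, "turn": 0.48, "grip": 1},
    {"tx": 0, "ty": 0, "tz": 0, "turn": 0.6, "grip": 1},
    {"tx": 0, "ty": 0, "tz": 0, "turn": 0.7, "grip": 1},
    {"tx": 0, "ty": 0, "tz": 0, "turn": 0.8, "grip": 1},
    {"tx": 0, "ty": 0, "tz": 0, "turn": 0.8, "grip": 1}
  ]
}}

```text
clock: 13.05
position: [0.5715, -0.2647, 0.0853]
ee_rot: [-2.383, -2.031, -0.015]
force: [-2.6, 3.3, 2.0]
width: 0.152
```

```bash
python3 st.py
```

```text
t 13.1 pos [ 0.5715 -0.2647  0.0853] jaw yaw -9.1 tilt 0.82 q [ 0.35  0.58  0.01  1.71 -0.03  0.86  0.22] F [-2.6  3.3  2. ] Tz [0.63 0.75 0.03] open mm 14.0
```

>>> {"op": "drive_tool", "data": {
  "increments": [
    {"tx": 0, "ty": 0, "tz": 0, "turn": 0.12, "grip": 1},
    {"tx": 0, "ty": 0, "tz": 0, "turn": 0.24, "grip": 1},
    {"tx": 0, "ty": 0, "tz": 0, "turn": 0.36, "grip": 1},
    {"tx": 0, "ty": 0, "tz": 0, "turn": 0.48, "grip": 1},
    {"tx": 0, "ty": 0, "tz": 0, "turn": 0.6, "grip": 1},
    {"tx": 0, "ty": 0, "tz": 0, "turn": 0.7, "grip": 1},
    {"tx": 0, "ty": 0, "tz": 0, "turn": 0.79, "grip": 1},
    {"tx": 0, "ty": 0, "tz": 0, "turn": 0.79, "grip": 1},
    {"tx": 0, "ty": 0, "tz": 0, "turn": 0.79, "grip": 1},
    {"tx": 0, "ty": 0, "tz": 0, "turn": 0.79, "grip": 1}
  ]
}}

```text
clock: 14.05
position: [0.5708, -0.2649, 0.0853]
ee_rot: [-1.37, -2.811, -0.006]
force: [-5.2, 0.9, 4.0]
width: 0.145
```

```bash
python3 st.py
```

```text
t 14.1 pos [ 0.5708 -0.2649  0.0853] jaw yaw 38.0 tilt 0.86 q [ 0.49  0.6  -0.2   1.68  0.14  0.89  0.9 ] F [-5.2  0.9  4. ] Tz [0.32 1.14 0.02] open mm 13.3
```

>>> {"op": "drive_tool", "data": {
  "increments": [
    {"tx": 0, "ty": 0, "tz": 0, "turn": 0, "grip": 0.1},
    {"tx": 0, "ty": 0, "tz": 0, "turn": 0, "grip": 0.1},
    {"tx": 0, "ty": 0, "tz": 0, "turn": 0, "grip": 0.1},
    {"tx": 0, "ty": 0, "tz": 0.1, "turn": 0, "grip": 0.1},
    {"tx": 0, "ty": 0, "tz": 0.2, "turn": 0, "grip": 0.1},
    {"tx": 0.1, "ty": -0.1, "tz": 0.32, "turn": -0.3, "grip": -1},
    {"tx": 0.12, "ty": -0.2, "tz": 0.44, "turn": -0.64, "grip": -1},
    {"tx": 0.12, "ty": -0.25, "tz": 0.5, "turn": -0.64, "grip": -1},
    {"tx": 0.12, "ty": -0.25, "tz": 0.5, "turn": -0.64, "grip": -1},
    {"tx": 0.12, "ty": -0.25, "tz": 0.5, "turn": -0.64, "grip": -1},
    {"tx": 0.12, "ty": -0.25, "tz": 0.5, "turn": -0.64, "grip": -1}
  ]
}}

```text
clock: 15.15
position: [0.6192, -0.3654, 0.2856]
ee_rot: [-2.223, -2.204, -0.014]
force: [0.2, 0.6, -0.7]
width: 0.921
```

```bash
python3 st.py; python3 - <<'E'
from h import *
im,C=shot("wrist","wrist3.png")
print(proj(C,[[.578,-.158,.106],[.572,-.263,.106]]))
u=proj(C,[[.578,-.158,.106],[.572,-.263,.106]]).astype(int)
t=[]
for x,y in u:
    y0=max(0,y-27); t.append(cv2.resize(im[y0:y0+55,x-50:x+50],(600,330),interpolation=cv2.INTER_CUBIC)[:300])
    print(x-50,y0)
cv2.imwrite("pics/crop2.png",np.vstack(t)[:,:,::-1])
E
```

```text
t 15.2 pos [ 0.6192 -0.3654  0.2856] jaw yaw -0.5 tilt 0.81 q [ 0.48  0.57 -0.02  1.2   0.    1.38  0.45] F [ 0.2  0.6 -0.7] Tz [0.02 0.05 0.01] open mm 84.8
[[270.94635106 -14.45983122]
 [270.00758012  94.95418749]]
220 0
220 67
```

View pics/crop2.png

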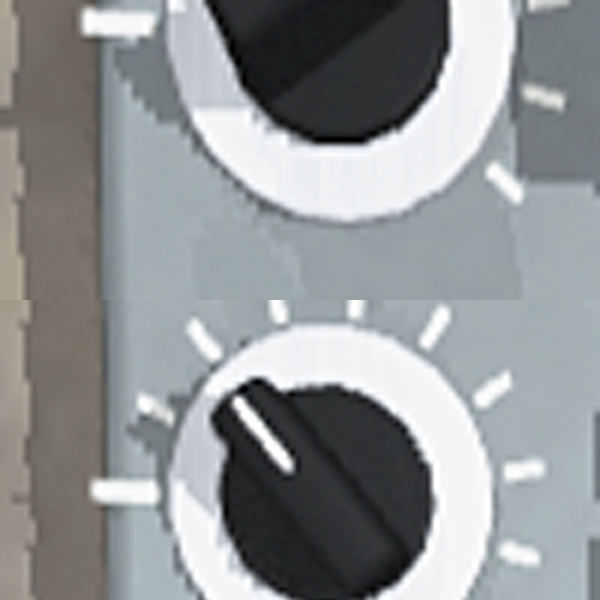

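>>> {"op": "drive_tool", "data": {
  "increments": [
    {"tx": -0.02, "ty": 0.12, "tz": 0.1, "turn": 0, "grip": -1},
    {"tx": -0.06, "ty": 0.24, "tz": 0.15, "turn": 0, "grip": -1},
    {"tx": -0.1, "ty": 0.36, "tz": 0.2, "turn": 0, "grip": -1},
    {"tx": -0.14, "ty": 0.48, "tz": 0.25, "turn": 0, "grip": -1},
    {"tx": -0.18, "ty": 0.6, "tz": 0.28, "turn": 0, "grip": -1},
    {"tx": -0.22, "ty": 0.7, "tz": 0.28, "turn": 0, "grip": -1},
    {"tx": -0.26, "ty": 0.8, "tz": 0.28, "turn": 0, "grip": -1},
    {"tx": -0.3, "ty": 0.9, "tz": 0.28, "turn": 0, "grip": -1}
  ]
}}

```text
clock: 16.0
position: [0.4999, -0.0079, 0.397]
ee_rot: [-2.215, -2.211, -0.014]
force: [0.7, 1.3, 0.1]
width: 1.002
```

>>> {"op": "drive_tool", "data": {
  "increments": [
    {"tx": 0, "ty": 0.12, "tz": 0, "turn": 0, "grip": -1},
    {"tx": 0, "ty": 0.24, "tz": 0, "turn": 0, "grip": -1},
    {"tx": 0, "ty": 0.36, "tz": 0, "turn": 0, "grip": -1},
    {"tx": 0, "ty": 0.44, "tz": 0, "turn": 0, "grip": -1},
    {"tx": 0, "ty": 0.44, "tz": 0, "turn": 0, "grip": -1},
    {"tx": 0, "ty": 0.44, "tz": 0, "turn": 0, "grip": -1}
  ]
}}

```text
clock: 16.6
position: [0.4994, 0.1687, 0.3965]
ee_rot: [-2.21, -2.216, -0.012]
force: [1.3, -0.3, -0.7]
width: 0.998
```

```bash
python3 st.py; python3 - <<'E'
from h import *
im,C=shot("wrist","wrist4.png")
print(proj(C,[[.61,.235,.08],[.55,.38,.08],[.47,.21,.08],[.41,.35,.08],[.46,.065,.08],[.61,.058,.093]]).round())
E
```

```text
t 16.6 pos [0.4994 0.1687 0.3965] jaw yaw 0.1 tilt 0.81 q [-0.17  0.2  -0.3   1.5   0.05  1.45 -0.47] F [ 1.3 -0.3 -0.7] Tz [-0.09 -0.02  0.02] open mm 91.8
[[383. 127.]
 [348.  25.]
 [296. 143.]
 [255.  48.]
 [291. 227.]
 [378. 233.]]
```

View pics/wrist4.png

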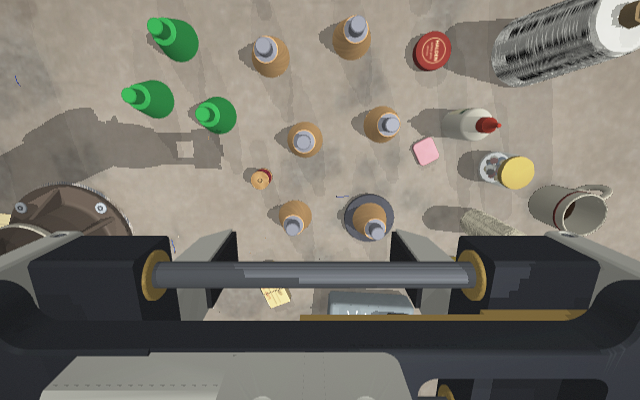

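```bash
cat > necks.py <<'E'
from h import *
def necks(im,C,guess,z=.081,rad=14):
    out=[]
    for u,v in guess:
        b=im.astype(int); m=(b[...,2]>b[...,0]+8)&(b[...,2]>150)
        w=np.zeros_like(m); w[max(0,int(v)-rad):int(v)+rad+1,max(0,int(u)-rad):int(u)+rad+1]=1
        bl=blobs(m&w,20); 
        if not bl: out.append(None); continue
        k=max(bl,key=lambda x:x[2]); mm=m&w
        g=b.sum(2); t=np.percentile(g[mm],50)
        out.append((k[:3],k[3:],pix2plane(C,k[:2],z)[0].round(4)))
    return out
E
python3 - <<'E'
from necks import *
im=cv2.imread("pics/wrist4.png")[:,:,::-1]; C=cam("wrist")
for u,v in [(265,44),(388,125),(372,233)]: print(im[v,u-10:u+11:2].tolist())
for o in necks(im,C,[(265,46),(356,22),(388,125),(304,142),(292,227)]): print(o)
print(necks(im,C,[(372,233)],.093))
E
```

```text
[[125, 129, 141], [167, 169, 179], [167, 169, 178], [166, 168, 179], [168, 170, 180], [166, 169, 179], [167, 170, 179], [157, 160, 169], [128, 130, 139], [171, 175, 187], [171, 175, 190]]
[[117, 121, 133], [122, 123, 130], [67, 67, 70], [69, 70, 73], [165, 168, 178], [185, 187, 198], [184, 187, 198], [185, 187, 197], [185, 188, 199], [186, 189, 198], [185, 190, 201]]
[[105, 87, 63], [119, 95, 66], [117, 118, 124], [115, 118, 126], [64, 64, 68], [162, 164, 175], [172, 174, 185], [170, 173, 183], [172, 175, 185], [171, 174, 185], [173, 175, 187]]
((np.float64(265.4), np.float64(47.6), 296), (np.int32(256), np.int32(38), np.int32(21), np.int32(23)), array([0.4275, 0.3489, 0.081 ]))
((np.float64(359.1), np.float64(24.8), 224), (np.int32(351), np.int32(16), np.int32(16), np.int32(21)), array([0.5667, 0.3791, 0.081 ]))
((np.float64(391.0), np.float64(124.1), 218), (np.int32(380), np.int32(114), np.int32(19), np.int32(21)), array([0.6233, 0.2378, 0.081 ]))
((np.float64(304.8), np.float64(141.4), 250), (np.int32(296), np.int32(132), np.int32(18), np.int32(20)), array([0.4854, 0.2108, 0.081 ]))
((np.float64(293.8), np.float64(226.6), 166), (np.int32(286), np.int32(217), np.int32(17), np.int32(18)), array([0.4648, 0.0641, 0.081 ]))
[((np.float64(377.7), np.float64(230.2), 167), (np.int32(369), np.int32(220), np.int32(16), np.int32(20)), array([0.6094, 0.062 , 0.093 ]))]
```

```bash
cat > hough.py <<'E'
from h import *
def neck(im,C,uv,z,half=22):
    """circle of the neck's top face near uv; expected radius from 12 mm at height z"""
    p=pix2plane(C,uv,z)[0]; r=np.linalg.norm(proj(C,[p+[.012,0,0]])-proj(C,[p]))
    u,v=map(int,uv); x0,y0=max(0,u-half),max(0,v-half)
    g=cv2.cvtColor(im[y0:v+half,x0:u+half],cv2.COLOR_RGB2GRAY); s=6
    g=cv2.GaussianBlur(cv2.resize(g,None,fx=s,fy=s,interpolation=cv2.INTER_CUBIC),(0,0),3)
    c=cv2.HoughCircles(g,cv2.HOUGH_GRADIENT_ALT,1.5,20,param1=150,param2=.5,minRadius=int(r*s*.88),maxRadius=int(r*s*1.15))
    if c is None: return None,r
    return [((q[:2]/s+[x0-.4,y0-.4]).round(1).tolist(),round(float(q[2]/s),1),pix2plane(C,q[:2]/s+[x0-.4,y0-.4],z)[0,:2].round(4).tolist()) for q in c[0][:3]],round(float(r),1)
E
python3 - <<'E'
from hough import *
im=cv2.imread("pics/wrist4.png")[:,:,::-1]; C=cam("wrist")
for u in [(265,46),(356,22),(388,125),(304,142),(292,227)]: print(neck(im,C,u,.081))
print("holder",neck(im,C,(372,233),.093))
s=dict(position=np.array([.624498,-.0000547,.225968]),ee_rot=np.array([-2.22081636,-2.22068018,.00184966])); C=cam("wrist",s)
im=cv2.imread("pics/wrist0.png")[:,:,::-1]
print("holder0",neck(im,C,(298,135),.093),pix2plane(C,[[302,131.5]],.012)); print(neck(im,C,(158,131),.081))
E
```

```text
(None, np.float64(8.008477962719326))
(None, np.float64(8.179341501095454))
(None, np.float64(7.515048819956249))
(None, np.float64(7.391355056910581))
(None, np.float64(6.837498611452192))
holder ([([374.8, 228.8], 6.6, [0.6044, 0.0645])], 7.0)
holder0 (None, np.float64(12.130473920001105)) [[0.61024198 0.05854642 0.012     ]]
([([164.8, 132.8], 12.0, [0.4719, 0.06])], 11.7)
```

```bash
cat > check.py <<'E'
from h import *
import sys
# orange skirts in the scene view, foot-to-neck blobs -> rough world position (bias removed by comparing with earlier runs)
im,C=shot("scene",sys.argv[1] if len(sys.argv)>1 else None)
h=cv2.cvtColor(im,cv2.COLOR_RGB2HSV); m=(h[...,0]>8)&(h[...,0]<20)&(h[...,1]>90)&(h[...,2]>90)
print("scene",[(b[0],b[1],b[2],*pix2plane(C,b[:2],.03)[0,:2].round(3)) for b in blobs(m[150:290,:340],60) for b in [(b[0],b[1]+150,b[2])]])
E
python3 - <<'E'
from h import *
C=cam("wrist")
for u in [(265.4,47.6),(359.1,24.8),(391-1,124.1),(304.8,141.4),(293.8,226.6)]: print(pix2plane(C,u,.075).round(4), np.hypot(*pix2plane(C,u,.075)[0,:2]).round(3))
E
python3 check.py
```

```text
[[0.4266 0.3503 0.075 ]] 0.552
[[0.5676 0.3808 0.075 ]] 0.683
[[0.6232 0.2378 0.075 ]] 0.667
[[0.4852 0.2104 0.075 ]] 0.529
[[0.4644 0.0619 0.075 ]] 0.468
scene [(np.float64(273.6), np.float64(192.6), 257, np.float64(0.603), np.float64(0.065)), (np.float64(311.2), np.float64(210.0), 342, np.float64(0.439), np.float64(0.092)), (np.float64(236.7), np.float64(222.6), 310, np.float64(0.606), np.float64(0.258)), (np.float64(279.7), np.float64(231.8), 335, np.float64(0.466), np.float64(0.232)), (np.float64(220.9), np.float64(257.3), 405, np.float64(0.544), np.float64(0.4)), (np.float64(268.6), np.float64(268.9), 423, np.float64(0.405), np.float64(0.373)), (np.float64(160.0), np.float64(260.7), 118, np.float64(0.679), np.float64(0.489))]
```

>>> {"op": "drive_tool", "data": {
  "increments": [
    {"tx": -0.04, "ty": -0.134, "tz": -0.1, "turn": 0, "grip": -0.3},
    {"tx": -0.081, "ty": -0.268, "tz": -0.2, "turn": 0, "grip": -0.3},
    {"tx": -0.081, "ty": -0.268, "tz": -0.32, "turn": 0, "grip": -0.3},
    {"tx": -0.081, "ty": -0.268, "tz": -0.44, "turn": 0, "grip": -0.3},
    {"tx": -0.081, "ty": -0.268, "tz": -0.56, "turn": 0, "grip": -0.3},
    {"tx": -0.081, "ty": -0.268, "tz": -0.68, "turn": 0, "grip": -0.3},
    {"tx": -0.081, "ty": -0.268, "tz": -0.68, "turn": 0, "grip": -0.3},
    {"tx": -0.081, "ty": -0.268, "tz": -0.68, "turn": 0, "grip": -0.3}
  ],
  "newtons": 12
}}

```text
clock: 17.5
position: [0.4654, 0.0576, 0.1222]
ee_rot: [-2.215, -2.207, -0.004]
force: [-0.4, 0.7, -0.1]
width: 0.647
```

```bash
python3 st.py; python3 - <<'E'
from h import *
im,C=shot("wrist","wrist5.png")
print(proj(C,[[.467,.0615,.081],[.467,.0615,.06]]))
E
```

```text
t 17.5 pos [0.4654 0.0576 0.1222] jaw yaw -0.2 tilt 0.83 q [-0.03  0.33 -0.24  2.05  0.09  0.78 -0.33] F [-0.4  0.7 -0.1] Tz [-0.02 -0.01  0.04] open mm 59.5
[[315.36918267 218.14478261]
 [315.42026553 209.81096324]]
```

View pics/wrist5.png

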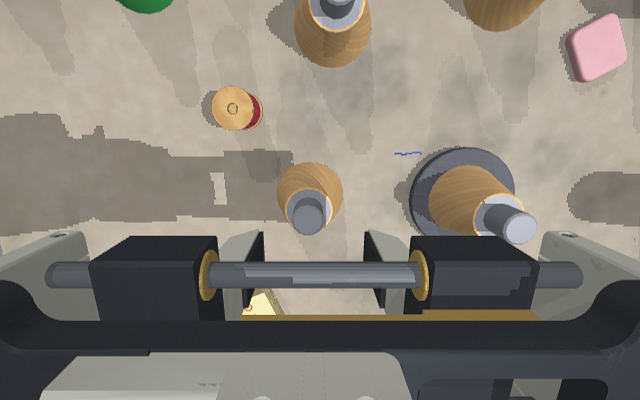

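```bash
python3 - <<'E'
from h import *
C=cam("wrist")
print(pix2plane(C,[[307.5,214]],.081),pix2plane(C,[[518,229]],.093),pix2plane(C,[[462,195]],.012),pix2plane(C,[[338,3]],.081))
E
```

```text
[[0.46281073 0.06479806 0.081     ]] [[0.61053739 0.05725726 0.093     ]] [[0.61084103 0.06174815 0.012     ]] [[0.48284489 0.20078435 0.081     ]]
```

>>> {"op": "drive_tool", "data": {
  "increments": [
    {"tx": -0.006, "ty": 0.018, "tz": -0.05, "turn": 0, "grip": -0.3},
    {"tx": -0.006, "ty": 0.018, "tz": -0.11, "turn": 0, "grip": -0.3},
    {"tx": -0.006, "ty": 0.018, "tz": -0.155, "turn": 0, "grip": -0.3},
    {"tx": -0.006, "ty": 0.018, "tz": -0.155, "turn": 0, "grip": -0.3},
    {"tx": -0.006, "ty": 0.018, "tz": -0.155, "turn": 0, "grip": -0.3},
    {"tx": -0.006, "ty": 0.018, "tz": -0.155, "turn": 0, "grip": 1},
    {"tx": -0.006, "ty": 0.018, "tz": -0.155, "turn": 0, "grip": 1},
    {"tx": -0.006, "ty": 0.018, "tz": -0.155, "turn": 0, "grip": 1},
    {"tx": -0.006, "ty": 0.018, "tz": -0.155, "turn": 0, "grip": 1},
    {"tx": -0.006, "ty": 0.018, "tz": -0.155, "turn": 0, "grip": 1},
    {"tx": -0.006, "ty": 0.018, "tz": -0.155, "turn": 0, "grip": 1},
    {"tx": -0.006, "ty": 0.018, "tz": -0.155, "turn": 0, "grip": 1}
  ],
  "newtons": 12
}}

```text
clock: 18.75
position: [0.4645, 0.0654, 0.0622]
ee_rot: [-2.216, -2.209, -0.009]
force: [0.0, -0.3, 0.2]
width: 0.258
```

```bash
python3 st.py
```

```text
t 18.8 pos [0.4645 0.0654 0.0622] jaw yaw -0.2 tilt 0.79 q [-0.07  0.42 -0.22  2.11  0.13  0.63 -0.38] F [ 0.  -0.3  0.2] Tz [-0.05  0.02 -0.02] open mm 23.7
```

>>> {"op": "drive_tool", "data": {
  "increments": [
    {"tx": 0, "ty": 0, "tz": 0.1, "turn": 0, "grip": 1},
    {"tx": 0, "ty": 0, "tz": 0.2, "turn": 0, "grip": 1},
    {"tx": 0, "ty": 0, "tz": 0.3, "turn": 0, "grip": 1},
    {"tx": 0.1, "ty": 0, "tz": 0.36, "turn": 0, "grip": 1},
    {"tx": 0.2, "ty": -0.015, "tz": 0.36, "turn": 0, "grip": 1},
    {"tx": 0.3, "ty": -0.015, "tz": 0.36, "turn": 0, "grip": 1},
    {"tx": 0.364, "ty": -0.015, "tz": 0.36, "turn": 0, "grip": 1},
    {"tx": 0.364, "ty": -0.015, "tz": 0.36, "turn": 0, "grip": 1},
    {"tx": 0.364, "ty": -0.015, "tz": 0.36, "turn": 0, "grip": 1}
  ]
}}

```text
clock: 19.65
position: [0.6095, 0.0595, 0.2053]
ee_rot: [-2.215, -2.208, -0.007]
force: [-0.9, -0.5, 0.4]
width: 0.257
```

```bash
python3 st.py
```

```text
t 19.6 pos [0.6095 0.0595 0.2053] jaw yaw -0.2 tilt 0.83 q [-0.03  0.45 -0.21  1.61  0.09  1.09 -0.27] F [-0.9 -0.5  0.4] Tz [-0.04  0.03 -0.07] open mm 23.6
```

Lower to TCP 0.105 (seat at 0.1022) and read the force.

>>> {"op": "drive_tool", "data": {
  "increments": [
    {"tx": 0, "ty": 0, "tz": -0.08, "turn": 0, "grip": 1},
    {"tx": 0, "ty": 0, "tz": -0.14, "turn": 0, "grip": 1},
    {"tx": 0, "ty": 0, "tz": -0.18, "turn": 0, "grip": 1},
    {"tx": 0, "ty": 0, "tz": -0.21, "turn": 0, "grip": 1},
    {"tx": 0, "ty": 0, "tz": -0.23, "turn": 0, "grip": 1},
    {"tx": 0, "ty": 0, "tz": -0.24, "turn": 0, "grip": 1},
    {"tx": 0, "ty": 0, "tz": -0.25, "turn": 0, "grip": 1},
    {"tx": 0, "ty": 0, "tz": -0.25, "turn": 0, "grip": 1},
    {"tx": 0, "ty": 0, "tz": -0.25, "turn": 0, "grip": 1},
    {"tx": 0, "ty": 0, "tz": -0.25, "turn": 0, "grip": 1}
  ]
}}

```text
clock: 20.65
position: [0.6098, 0.0596, 0.1058]
ee_rot: [-2.216, -2.208, -0.008]
force: [-1.1, -0.3, -0.8]
width: 0.257
```

```bash
python3 st.py
```

```text
t 20.6 pos [0.6098 0.0596 0.1058] jaw yaw -0.2 tilt 0.81 q [-0.04  0.55 -0.21  1.72  0.12  0.89 -0.29] F [-1.1 -0.3 -0.8] Tz [-0.04 -0.02 -0.06] open mm 23.7
```

>>> {"op": "drive_tool", "data": {
  "increments": [
    {"tx": 0, "ty": 0, "tz": -0.003, "turn": 0, "grip": 1},
    {"tx": 0, "ty": 0, "tz": -0.006, "turn": 0, "grip": 1},
    {"tx": 0, "ty": 0, "tz": -0.008, "turn": 0, "grip": 1},
    {"tx": 0, "ty": 0, "tz": -0.008, "turn": 0, "grip": 1},
    {"tx": 0, "ty": 0, "tz": -0.008, "turn": 0, "grip": 1},
    {"tx": 0, "ty": 0, "tz": -0.008, "turn": 0, "grip": 0.4},
    {"tx": 0, "ty": 0, "tz": -0.008, "turn": 0, "grip": 0.3},
    {"tx": 0, "ty": 0, "tz": -0.008, "turn": 0, "grip": 0.2},
    {"tx": 0, "ty": 0, "tz": -0.008, "turn": 0, "grip": 0},
    {"tx": 0, "ty": 0, "tz": 0.05, "turn": 0, "grip": -0.1},
    {"tx": 0, "ty": 0, "tz": 0.13, "turn": 0, "grip": -0.3},
    {"tx": 0, "ty": 0, "tz": 0.25, "turn": 0, "grip": -0.3},
    {"tx": 0, "ty": 0, "tz": 0.25, "turn": 0, "grip": -0.3}
  ]
}}

```text
clock: 21.95
position: [0.6133, 0.0604, 0.2125]
ee_rot: [-2.22, -2.212, -0.021]
force: [0.6, 0.0, 0.5]
width: 0.65
```

```bash
python3 st.py;python3 check.py scene1.png; python3 - <<'E'
from h import *
im=cv2.imread("pics/scene1.png")[100:300,130:350]; cv2.imwrite("pics/crop3.png",cv2.resize(im,None,fx=3,fy=3,interpolation=cv2.INTER_CUBIC)[:, :])
E
```

```text
t 21.9 pos [0.6133 0.0604 0.2125] jaw yaw -0.2 tilt 0.88 q [-0.03  0.44 -0.22  1.6   0.09  1.1  -0.27] F [0.6 0.  0.5] Tz [-0.01 -0.13  0.04] open mm 59.8
scene [(np.float64(273.6), np.float64(188.8), 396, np.float64(0.617), np.float64(0.045)), (np.float64(236.7), np.float64(222.6), 312, np.float64(0.606), np.float64(0.258)), (np.float64(314.4), np.float64(219.0), 66, np.float64(0.407), np.float64(0.128)), (np.float64(279.7), np.float64(231.8), 335, np.float64(0.466), np.float64(0.232)), (np.float64(220.9), np.float64(257.3), 404, np.float64(0.544), np.float64(0.4)), (np.float64(268.6), np.float64(268.9), 424, np.float64(0.405), np.float64(0.373)), (np.float64(160.0), np.float64(260.7), 117, np.float64(0.679), np.float64(0.489))]
```

View pics/crop3.png

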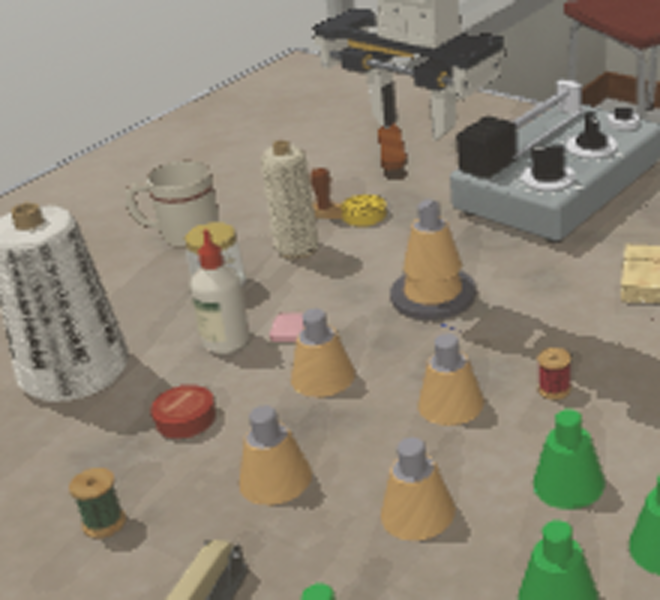

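>>> {"op": "drive_tool", "data": {
  "increments": [
    {"tx": 0.013, "ty": 0.12, "tz": 0.02, "turn": 0, "grip": -0.3},
    {"tx": 0.024, "ty": 0.24, "tz": 0.02, "turn": 0, "grip": -0.3},
    {"tx": 0.024, "ty": 0.34, "tz": 0, "turn": 0, "grip": -0.3},
    {"tx": 0.024, "ty": 0.42, "tz": -0.08, "turn": 0, "grip": -0.3},
    {"tx": 0.024, "ty": 0.44, "tz": -0.16, "turn": 0, "grip": -0.3},
    {"tx": 0.024, "ty": 0.44, "tz": -0.22, "turn": 0, "grip": -0.3},
    {"tx": 0.024, "ty": 0.44, "tz": -0.22, "turn": 0, "grip": -0.3},
    {"tx": 0.024, "ty": 0.44, "tz": -0.22, "turn": 0, "grip": -0.3}
  ]
}}

```text
clock: 22.8
position: [0.6213, 0.2355, 0.1211]
ee_rot: [-2.219, -2.21, -0.014]
force: [1.2, -0.3, 0.7]
width: 0.648
```

```bash
cat > hover.py <<'E'
from h import *
import sys
def find(im,C,p):
    u,v=proj(C,[[*p,.081]])[0]; r=np.linalg.norm(proj(C,[[p[0]+.012,p[1],.081]])-[u,v])
    b=im.astype(int); m=(b[...,2]>=b[...,0]+4)&(b.sum(2)>240)
    w=np.zeros_like(m); k=int(3*r); w[max(0,int(v)-k):min(235,int(v)+k),int(u)-k:int(u)+k]=1
    m=cv2.morphologyEx((m&w).astype(np.uint8),cv2.MORPH_OPEN,np.ones((5,5)))
    B=max(blobs(m,30),key=lambda x:x[2]); x,y,ww,hh=B[3:]
    row=min(y+hh-r,v+k); xs=np.where(m[int(row)])[0]; c=(xs.min()+xs.max()+1)/2
    print("pred",(round(u),round(v)),"r",r.round(1),"bbox",B[3:],"top",(c,row.round(1)),"width",xs.max()-xs.min()+1,"world",pix2plane(C,[[c,row]],.081)[0].round(4))
if __name__=="__main__":
    im,C=shot("wrist",sys.argv[3]); find(im,C,(float(sys.argv[1]),float(sys.argv[2])))
E
python3 st.py; python3 hover.py 0.623 0.238 w6.png
python3 - <<'E'
from hover import *
s=dict(position=np.array([.4654,.0576,.1222]),ee_rot=np.array([-2.215,-2.207,-.004]))
find(cv2.imread("pics/wrist5.png")[:,:,::-1],cam("wrist",s),(.463,.065))
E
```

```text
t 22.8 pos [0.6213 0.2355 0.1211] jaw yaw -0.2 tilt 0.76 q [-0.29  0.6  -0.23  1.58  0.14  0.97 -0.56] F [ 1.2 -0.3  0.7] Tz [ 0.01 -0.08  0.03] open mm 59.6
pred (315, 221) r 16.4 bbox (np.int32(296), np.int32(188), np.int32(43), np.int32(45)) top (np.float64(317.5), np.float64(216.6)) width 41 world [0.6248 0.2411 0.081 ]
pred (310, 214) r 16.4 bbox (np.int32(287), np.int32(190), np.int32(43), np.int32(45)) top (np.float64(308.5), np.float64(218.6)) width 39 world [0.4619 0.0613 0.081 ]
```

>>> {"op": "drive_tool", "data": {
  "increments": [
    {"tx": 0.007, "ty": 0.01, "tz": -0.05, "turn": 0, "grip": -0.3},
    {"tx": 0.007, "ty": 0.01, "tz": -0.11, "turn": 0, "grip": -0.3},
    {"tx": 0.007, "ty": 0.01, "tz": -0.147, "turn": 0, "grip": -0.3},
    {"tx": 0.007, "ty": 0.01, "tz": -0.147, "turn": 0, "grip": -0.3},
    {"tx": 0.007, "ty": 0.01, "tz": -0.147, "turn": 0, "grip": -0.3},
    {"tx": 0.007, "ty": 0.01, "tz": -0.147, "turn": 0, "grip": 1},
    {"tx": 0.007, "ty": 0.01, "tz": -0.147, "turn": 0, "grip": 1},
    {"tx": 0.007, "ty": 0.01, "tz": -0.147, "turn": 0, "grip": 1},
    {"tx": 0.007, "ty": 0.01, "tz": -0.147, "turn": 0, "grip": 1},
    {"tx": 0.007, "ty": 0.01, "tz": -0.147, "turn": 0, "grip": 1},
    {"tx": 0.007, "ty": 0.01, "tz": -0.147, "turn": 0, "grip": 1},
    {"tx": 0.007, "ty": 0.01, "tz": -0.147, "turn": 0, "grip": 1}
  ]
}}

```text
clock: 24.05
position: [0.625, 0.2398, 0.0636]
ee_rot: [-2.22, -2.211, -0.018]
force: [-0.9, 0.1, 1.5]
width: 0.254
```

```bash
python3 st.py
```

```text
t 24.1 pos [0.625  0.2398 0.0636] jaw yaw -0.2 tilt 0.82 q [-0.3   0.67 -0.22  1.61  0.16  0.87 -0.58] F [-0.9  0.1  1.5] Tz [-0.02  0.03  0.01] open mm 23.3
```

>>> {"op": "drive_tool", "data": {
  "increments": [
    {"tx": 0, "ty": 0, "tz": 0.1, "turn": 0, "grip": 1},
    {"tx": 0, "ty": 0, "tz": 0.2, "turn": 0, "grip": 1},
    {"tx": 0, "ty": 0, "tz": 0.3, "turn": 0, "grip": 1},
    {"tx": 0, "ty": -0.05, "tz": 0.38, "turn": 0, "grip": 1},
    {"tx": -0.02, "ty": -0.15, "tz": 0.4, "turn": 0, "grip": 1},
    {"tx": -0.038, "ty": -0.25, "tz": 0.4, "turn": 0, "grip": 1},
    {"tx": -0.038, "ty": -0.35, "tz": 0.4, "turn": 0, "grip": 1},
    {"tx": -0.038, "ty": -0.452, "tz": 0.4, "turn": 0, "grip": 1},
    {"tx": -0.038, "ty": -0.452, "tz": 0.4, "turn": 0, "grip": 1},
    {"tx": -0.038, "ty": -0.452, "tz": 0.4, "turn": 0, "grip": 1},
    {"tx": -0.038, "ty": -0.452, "tz": 0.3, "turn": 0, "grip": 1},
    {"tx": -0.038, "ty": -0.452, "tz": 0.24, "turn": 0, "grip": 1},
    {"tx": -0.038, "ty": -0.452, "tz": 0.2, "turn": 0, "grip": 1},
    {"tx": -0.038, "ty": -0.452, "tz": 0.185, "turn": 0, "grip": 1},
    {"tx": -0.038, "ty": -0.452, "tz": 0.18, "turn": 0, "grip": 1},
    {"tx": -0.038, "ty": -0.452, "tz": 0.18, "turn": 0, "grip": 1},
    {"tx": -0.038, "ty": -0.452, "tz": 0.18, "turn": 0, "grip": 1}
  ]
}}

```text
clock: 25.75
position: [0.6104, 0.0597, 0.1366]
ee_rot: [-2.22, -2.212, -0.02]
force: [0.1, 0.6, 0.2]
width: 0.256
```

```bash
python3 st.py
```

```text
t 25.8 pos [0.6104 0.0597 0.1366] jaw yaw -0.2 tilt 0.87 q [-0.03  0.51 -0.21  1.7   0.11  0.94 -0.28] F [0.1 0.6 0.2] Tz [-0.03 -0.02  0.02] open mm 23.5
```

>>> {"op": "drive_tool", "data": {
  "increments": [
    {"tx": 0, "ty": 0, "tz": -0.003, "turn": 0, "grip": 1},
    {"tx": 0, "ty": 0, "tz": -0.006, "turn": 0, "grip": 1},
    {"tx": 0, "ty": 0, "tz": -0.009, "turn": 0, "grip": 1},
    {"tx": 0, "ty": 0, "tz": -0.011, "turn": 0, "grip": 1},
    {"tx": 0, "ty": 0, "tz": -0.011, "turn": 0, "grip": 1},
    {"tx": 0, "ty": 0, "tz": -0.011, "turn": 0, "grip": 1},
    {"tx": 0, "ty": 0, "tz": -0.011, "turn": 0, "grip": 0.4},
    {"tx": 0, "ty": 0, "tz": -0.011, "turn": 0, "grip": 0.3},
    {"tx": 0, "ty": 0, "tz": -0.011, "turn": 0, "grip": 0.2},
    {"tx": 0, "ty": 0, "tz": -0.011, "turn": 0, "grip": 0},
    {"tx": 0, "ty": 0, "tz": 0.04, "turn": 0, "grip": -0.1},
    {"tx": 0, "ty": 0, "tz": 0.13, "turn": 0, "grip": -0.3},
    {"tx": 0, "ty": 0, "tz": 0.25, "turn": 0, "grip": -0.3},
    {"tx": 0, "ty": 0, "tz": 0.25, "turn": 0, "grip": -0.3}
  ]
}}

```text
clock: 27.15
position: [0.6137, 0.0606, 0.2434]
ee_rot: [-2.224, -2.216, -0.034]
force: [0.6, -0.0, -0.4]
width: 0.648
```

```bash
python3 st.py;python3 check.py scene2.png
```

```text
t 27.1 pos [0.6137 0.0606 0.2434] jaw yaw -0.2 tilt 1.24 q [-0.02  0.41 -0.22  1.57  0.08  1.15 -0.26] F [ 0.6 -0.  -0.4] Tz [ 0.   -0.04  0.03] open mm 59.6
scene [(np.float64(272.8), np.float64(185.3), 528, np.float64(0.633), np.float64(0.027)), (np.float64(314.3), np.float64(219.1), 64, np.float64(0.407), np.float64(0.129)), (np.float64(279.7), np.float64(231.8), 335, np.float64(0.466), np.float64(0.232)), (np.float64(220.9), np.float64(257.3), 404, np.float64(0.544), np.float64(0.4)), (np.float64(268.6), np.float64(268.9), 422, np.float64(0.405), np.float64(0.373)), (np.float64(160.0), np.float64(260.7), 118, np.float64(0.679), np.float64(0.489))]
```

>>> {"op": "drive_tool", "data": {
  "increments": [
    {"tx": -0.09, "ty": 0.09, "tz": 0, "turn": 0, "grip": -0.3},
    {"tx": -0.18, "ty": 0.18, "tz": 0, "turn": 0, "grip": -0.3},
    {"tx": -0.26, "ty": 0.28, "tz": 0, "turn": 0, "grip": -0.3},
    {"tx": -0.322, "ty": 0.375, "tz": -0.04, "turn": 0, "grip": -0.3},
    {"tx": -0.322, "ty": 0.375, "tz": -0.16, "turn": 0, "grip": -0.3},
    {"tx": -0.322, "ty": 0.375, "tz": -0.26, "turn": 0, "grip": -0.3},
    {"tx": -0.322, "ty": 0.375, "tz": -0.305, "turn": 0, "grip": -0.3},
    {"tx": -0.322, "ty": 0.375, "tz": -0.305, "turn": 0, "grip": -0.3},
    {"tx": -0.322, "ty": 0.375, "tz": -0.305, "turn": 0, "grip": -0.3}
  ]
}}

```text
clock: 28.1
position: [0.4835, 0.2102, 0.1183]
ee_rot: [-2.222, -2.214, -0.028]
force: [-0.3, -0.3, 1.2]
width: 0.652
```

```bash
python3 st.py; python3 hover.py 0.485 0.2105 w7.png
```

```text
t 28.1 pos [0.4835 0.2102 0.1183] jaw yaw -0.2 tilt 1.05 q [-0.29  0.41 -0.29  1.93  0.15  0.8  -0.65] F [-0.3 -0.3  1.2] Tz [ 0.04  0.01 -0.03] open mm 60.0
pred (314, 225) r 16.6 bbox (np.int32(288), np.int32(193), np.int32(44), np.int32(42)) top (np.float64(310.0), np.float64(218.4)) width 42 world [0.4819 0.2155 0.081 ]
```

>>> {"op": "drive_tool", "data": {
  "increments": [
    {"tx": 0, "ty": 0.007, "tz": -0.05, "turn": 0, "grip": -0.3},
    {"tx": 0, "ty": 0.007, "tz": -0.1, "turn": 0, "grip": -0.3},
    {"tx": 0, "ty": 0.007, "tz": -0.14, "turn": 0, "grip": -0.3},
    {"tx": 0, "ty": 0.007, "tz": -0.14, "turn": 0, "grip": -0.3},
    {"tx": 0, "ty": 0.007, "tz": -0.14, "turn": 0, "grip": -0.3},
    {"tx": 0, "ty": 0.007, "tz": -0.14, "turn": 0, "grip": 1},
    {"tx": 0, "ty": 0.007, "tz": -0.14, "turn": 0, "grip": 1},
    {"tx": 0, "ty": 0.007, "tz": -0.14, "turn": 0, "grip": 1},
    {"tx": 0, "ty": 0.007, "tz": -0.14, "turn": 0, "grip": 1},
    {"tx": 0, "ty": 0.007, "tz": -0.14, "turn": 0, "grip": 1},
    {"tx": 0, "ty": 0.007, "tz": -0.14, "turn": 0, "grip": 1},
    {"tx": 0, "ty": 0.007, "tz": -0.14, "turn": 0, "grip": 1}
  ]
}}

```text
clock: 29.35
position: [0.4841, 0.2133, 0.0631]
ee_rot: [-2.223, -2.214, -0.031]
force: [-0.3, -0.8, -0.0]
width: 0.256
```

```bash
python3 st.py
```

```text
t 29.4 pos [0.4841 0.2133 0.0631] jaw yaw -0.2 tilt 1.14 q [-0.31  0.49 -0.26  1.98  0.18  0.68 -0.69] F [-0.3 -0.8 -0. ] Tz [-0.01  0.    0.04] open mm 23.5
```

>>> {"op": "drive_tool", "data": {
  "increments": [
    {"tx": 0, "ty": 0, "tz": 0.1, "turn": 0, "grip": 1},
    {"tx": 0, "ty": 0, "tz": 0.2, "turn": 0, "grip": 1},
    {"tx": 0, "ty": 0, "tz": 0.3, "turn": 0, "grip": 1},
    {"tx": 0.03, "ty": -0.04, "tz": 0.4, "turn": 0, "grip": 1},
    {"tx": 0.1, "ty": -0.12, "tz": 0.46, "turn": 0, "grip": 1},
    {"tx": 0.17, "ty": -0.2, "tz": 0.46, "turn": 0, "grip": 1},
    {"tx": 0.24, "ty": -0.28, "tz": 0.46, "turn": 0, "grip": 1},
    {"tx": 0.315, "ty": -0.385, "tz": 0.46, "turn": 0, "grip": 1},
    {"tx": 0.315, "ty": -0.385, "tz": 0.46, "turn": 0, "grip": 1},
    {"tx": 0.315, "ty": -0.385, "tz": 0.46, "turn": 0, "grip": 1},
    {"tx": 0.315, "ty": -0.385, "tz": 0.37, "turn": 0, "grip": 1},
    {"tx": 0.315, "ty": -0.385, "tz": 0.31, "turn": 0, "grip": 1},
    {"tx": 0.315, "ty": -0.385, "tz": 0.27, "turn": 0, "grip": 1},
    {"tx": 0.315, "ty": -0.385, "tz": 0.255, "turn": 0, "grip": 1},
    {"tx": 0.315, "ty": -0.385, "tz": 0.25, "turn": 0, "grip": 1},
    {"tx": 0.315, "ty": -0.385, "tz": 0.25, "turn": 0, "grip": 1},
    {"tx": 0.315, "ty": -0.385, "tz": 0.25, "turn": 0, "grip": 1}
  ]
}}

```text
clock: 31.05
position: [0.6106, 0.0598, 0.1641]
ee_rot: [-2.223, -2.215, -0.033]
force: [-0.2, 0.4, -0.9]
width: 0.256
```

```bash
python3 st.py
```

```text
t 31.1 pos [0.6106 0.0598 0.1641] jaw yaw -0.2 tilt 1.2 q [-0.02  0.48 -0.22  1.68  0.1   0.98 -0.28] F [-0.2  0.4 -0.9] Tz [ 0.04 -0.01  0.04] open mm 23.5
```

Lower 4.5 mm, release, rise.

>>> {"op": "drive_tool", "data": {
  "increments": [
    {"tx": 0, "ty": 0, "tz": -0.003, "turn": 0, "grip": 1},
    {"tx": 0, "ty": 0, "tz": -0.006, "turn": 0, "grip": 1},
    {"tx": 0, "ty": 0, "tz": -0.009, "turn": 0, "grip": 1},
    {"tx": 0, "ty": 0, "tz": -0.011, "turn": 0, "grip": 1},
    {"tx": 0, "ty": 0, "tz": -0.011, "turn": 0, "grip": 1},
    {"tx": 0, "ty": 0, "tz": -0.011, "turn": 0, "grip": 1},
    {"tx": 0, "ty": 0, "tz": -0.011, "turn": 0, "grip": 0.4},
    {"tx": 0, "ty": 0, "tz": -0.011, "turn": 0, "grip": 0.3},
    {"tx": 0, "ty": 0, "tz": -0.011, "turn": 0, "grip": 0.2},
    {"tx": 0, "ty": 0, "tz": -0.011, "turn": 0, "grip": 0},
    {"tx": 0, "ty": 0, "tz": 0.04, "turn": 0, "grip": -0.1},
    {"tx": 0, "ty": 0, "tz": 0.13, "turn": 0, "grip": -0.3},
    {"tx": 0, "ty": 0, "tz": 0.25, "turn": 0, "grip": -0.3},
    {"tx": 0, "ty": 0, "tz": 0.25, "turn": 0, "grip": -0.3}
  ]
}}

```text
clock: 32.45
position: [0.6137, 0.0607, 0.271]
ee_rot: [2.223, 2.215, 0.046]
force: [1.5, 0.5, 1.1]
width: 0.646
```

```bash
python3 st.py;python3 check.py scene3.png
```

```text
t 32.5 pos [0.6137 0.0607 0.271 ] jaw yaw -0.2 tilt 1.71 q [-0.02  0.39 -0.22  1.54  0.08  1.2  -0.26] F [1.5 0.5 1.1] Tz [-0.03 -0.05 -0.07] open mm 59.4
scene [(np.float64(272.6), np.float64(181.4), 671, np.float64(0.649), np.float64(0.005)), (np.float64(314.2), np.float64(219.0), 66, np.float64(0.407), np.float64(0.129)), (np.float64(220.8), np.float64(257.3), 404, np.float64(0.544), np.float64(0.4)), (np.float64(268.6), np.float64(268.9), 423, np.float64(0.405), np.float64(0.373)), (np.float64(160.0), np.float64(260.7), 118, np.float64(0.679), np.float64(0.489))]
```

>>> {"op": "drive_tool", "data": {
  "increments": [
    {"tx": -0.02, "ty": 0.1, "tz": 0, "turn": 0, "grip": -0.3},
    {"tx": -0.04, "ty": 0.22, "tz": 0, "turn": 0, "grip": -0.3},
    {"tx": -0.06, "ty": 0.34, "tz": 0, "turn": 0, "grip": -0.3},
    {"tx": -0.08, "ty": 0.46, "tz": 0, "turn": 0, "grip": -0.3},
    {"tx": -0.1, "ty": 0.58, "tz": -0.05, "turn": 0, "grip": -0.3},
    {"tx": -0.117, "ty": 0.7, "tz": -0.1, "turn": 0, "grip": -0.3},
    {"tx": -0.117, "ty": 0.8, "tz": -0.18, "turn": 0, "grip": -0.3},
    {"tx": -0.117, "ty": 0.8, "tz": -0.28, "turn": 0, "grip": -0.3},
    {"tx": -0.117, "ty": 0.8, "tz": -0.375, "turn": 0, "grip": -0.3},
    {"tx": -0.117, "ty": 0.8, "tz": -0.375, "turn": 0, "grip": -0.3},
    {"tx": -0.117, "ty": 0.8, "tz": -0.375, "turn": 0, "grip": -0.3},
    {"tx": -0.117, "ty": 0.8, "tz": -0.375, "turn": 0, "grip": -0.3}
  ]
}}

```text
clock: 33.7
position: [0.567, 0.3809, 0.1202]
ee_rot: [2.225, 2.216, 0.047]
force: [0.1, 0.0, 0.5]
width: 0.651
```

```bash
python3 st.py; python3 hover.py 0.5676 0.381 w8.png
```

```text
t 33.7 pos [0.567  0.3809 0.1202] jaw yaw -0.2 tilt 1.7 q [-0.5   0.62 -0.27  1.55  0.19  0.97 -0.82] F [0.1 0.  0.5] Tz [ 0.01 -0.06 -0.01] open mm 59.9
pred (312, 224) r 16.4 bbox (np.int32(286), np.int32(191), np.int32(43), np.int32(44)) top (np.float64(307.5), np.float64(218.6)) width 41 world [0.564  0.3855 0.081 ]
```

>>> {"op": "drive_tool", "data": {
  "increments": [
    {"tx": -0.004, "ty": 0.007, "tz": -0.05, "turn": 0, "grip": -0.3},
    {"tx": -0.004, "ty": 0.007, "tz": -0.1, "turn": 0, "grip": -0.3},
    {"tx": -0.004, "ty": 0.007, "tz": -0.143, "turn": 0, "grip": -0.3},
    {"tx": -0.004, "ty": 0.007, "tz": -0.143, "turn": 0, "grip": -0.3},
    {"tx": -0.004, "ty": 0.007, "tz": -0.143, "turn": 0, "grip": -0.3},
    {"tx": -0.004, "ty": 0.007, "tz": -0.143, "turn": 0, "grip": 1},
    {"tx": -0.004, "ty": 0.007, "tz": -0.143, "turn": 0, "grip": 1},
    {"tx": -0.004, "ty": 0.007, "tz": -0.143, "turn": 0, "grip": 1},
    {"tx": -0.004, "ty": 0.007, "tz": -0.143, "turn": 0, "grip": 1},
    {"tx": -0.004, "ty": 0.007, "tz": -0.143, "turn": 0, "grip": 1},
    {"tx": -0.004, "ty": 0.007, "tz": -0.143, "turn": 0, "grip": 1},
    {"tx": -0.004, "ty": 0.007, "tz": -0.143, "turn": 0, "grip": 1}
  ]
}}

```text
clock: 34.95
position: [0.5655, 0.3837, 0.0633]
ee_rot: [2.225, 2.216, 0.047]
force: [0.3, -0.9, 1.3]
width: 0.257
```

```bash
python3 st.py
```

```text
t 35.0 pos [0.5655 0.3837 0.0633] jaw yaw -0.2 tilt 1.73 q [-0.51  0.68 -0.25  1.59  0.21  0.86 -0.85] F [ 0.3 -0.9  1.3] Tz [-0.03  0.03 -0.  ] open mm 23.7
```

>>> {"op": "drive_tool", "data": {
  "increments": [
    {"tx": 0, "ty": 0, "tz": 0.1, "turn": 0, "grip": 1},
    {"tx": 0, "ty": 0, "tz": 0.2, "turn": 0, "grip": 1},
    {"tx": 0, "ty": 0, "tz": 0.3, "turn": 0, "grip": 1},
    {"tx": 0, "ty": -0.1, "tz": 0.4, "turn": 0, "grip": 1},
    {"tx": 0.03, "ty": -0.2, "tz": 0.48, "turn": 0, "grip": 1},
    {"tx": 0.05, "ty": -0.3, "tz": 0.53, "turn": 0, "grip": 1},
    {"tx": 0.07, "ty": -0.41, "tz": 0.53, "turn": 0, "grip": 1},
    {"tx": 0.09, "ty": -0.52, "tz": 0.53, "turn": 0, "grip": 1},
    {"tx": 0.112, "ty": -0.63, "tz": 0.53, "turn": 0, "grip": 1},
    {"tx": 0.112, "ty": -0.73, "tz": 0.53, "turn": 0, "grip": 1},
    {"tx": 0.112, "ty": -0.81, "tz": 0.53, "turn": 0, "grip": 1},
    {"tx": 0.112, "ty": -0.81, "tz": 0.53, "turn": 0, "grip": 1},
    {"tx": 0.112, "ty": -0.81, "tz": 0.53, "turn": 0, "grip": 1},
    {"tx": 0.112, "ty": -0.81, "tz": 0.44, "turn": 0, "grip": 1},
    {"tx": 0.112, "ty": -0.81, "tz": 0.38, "turn": 0, "grip": 1},
    {"tx": 0.112, "ty": -0.81, "tz": 0.34, "turn": 0, "grip": 1},
    {"tx": 0.112, "ty": -0.81, "tz": 0.325, "turn": 0, "grip": 1},
    {"tx": 0.112, "ty": -0.81, "tz": 0.322, "turn": 0, "grip": 1},
    {"tx": 0.112, "ty": -0.81, "tz": 0.322, "turn": 0, "grip": 1},
    {"tx": 0.112, "ty": -0.81, "tz": 0.322, "turn": 0, "grip": 1}
  ]
}}

```text
clock: 36.95
position: [0.6109, 0.0603, 0.1932]
ee_rot: [2.224, 2.216, 0.05]
force: [-0.1, 0.1, -0.6]
width: 0.256
```

```bash
python3 st.py
```

```text
t 37.0 pos [0.6109 0.0603 0.1932] jaw yaw -0.2 tilt 1.82 q [-0.01  0.44 -0.23  1.65  0.1   1.03 -0.27] F [-0.1  0.1 -0.6] Tz [-0.04  0.06  0.04] open mm 23.6
```

Lower 5.5 mm, release, rise slowly.

>>> {"op": "drive_tool", "data": {
  "increments": [
    {"tx": 0, "ty": 0, "tz": -0.003, "turn": 0, "grip": 1},
    {"tx": 0, "ty": 0, "tz": -0.006, "turn": 0, "grip": 1},
    {"tx": 0, "ty": 0, "tz": -0.009, "turn": 0, "grip": 1},
    {"tx": 0, "ty": 0, "tz": -0.012, "turn": 0, "grip": 1},
    {"tx": 0, "ty": 0, "tz": -0.014, "turn": 0, "grip": 1},
    {"tx": 0, "ty": 0, "tz": -0.014, "turn": 0, "grip": 1},
    {"tx": 0, "ty": 0, "tz": -0.014, "turn": 0, "grip": 1},
    {"tx": 0, "ty": 0, "tz": -0.014, "turn": 0, "grip": 0.4},
    {"tx": 0, "ty": 0, "tz": -0.014, "turn": 0, "grip": 0.3},
    {"tx": 0, "ty": 0, "tz": -0.014, "turn": 0, "grip": 0.2},
    {"tx": 0, "ty": 0, "tz": -0.014, "turn": 0, "grip": 0},
    {"tx": 0, "ty": 0, "tz": 0.04, "turn": 0, "grip": -0.1},
    {"tx": 0, "ty": 0, "tz": 0.1, "turn": 0, "grip": -0.3},
    {"tx": 0, "ty": 0, "tz": 0.18, "turn": 0, "grip": -0.3},
    {"tx": 0, "ty": 0, "tz": 0.22, "turn": 0, "grip": -0.3},
    {"tx": 0, "ty": 0, "tz": 0.22, "turn": 0, "grip": -0.3},
    {"tx": 0, "ty": 0, "tz": 0.22, "turn": 0, "grip": -0.3},
    {"tx": 0, "ty": 0, "tz": 0.22, "turn": 0, "grip": -0.3}
  ]
}}

```text
clock: 38.75
position: [0.6102, 0.0601, 0.2798]
ee_rot: [2.225, 2.216, 0.047]
force: [-0.6, -0.0, 0.2]
width: 0.652
```

```bash
python3 st.py;python3 check.py scene4.png
```

```text
t 38.8 pos [0.6102 0.0601 0.2798] jaw yaw -0.2 tilt 1.71 q [-0.01  0.38 -0.23  1.53  0.08  1.21 -0.26] F [-0.6 -0.   0.2] Tz [0.02 0.09 0.02] open mm 60.0
scene [(np.float64(271.5), np.float64(176.4), 857, np.float64(0.673), np.float64(-0.022)), (np.float64(314.2), np.float64(219.0), 65, np.float64(0.407), np.float64(0.129)), (np.float64(268.6), np.float64(268.9), 423, np.float64(0.405), np.float64(0.373)), (np.float64(160.0), np.float64(260.7), 117, np.float64(0.679), np.float64(0.489))]
```

```bash
python3 - <<'E'
import cv2
im=cv2.imread("pics/scene4.png")[110:220,220:330]; cv2.imwrite("pics/crop4.png",cv2.resize(im,None,fx=5,fy=5,interpolation=cv2.INTER_CUBIC))
E
```

```text
(no output)
```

View pics/crop4.png

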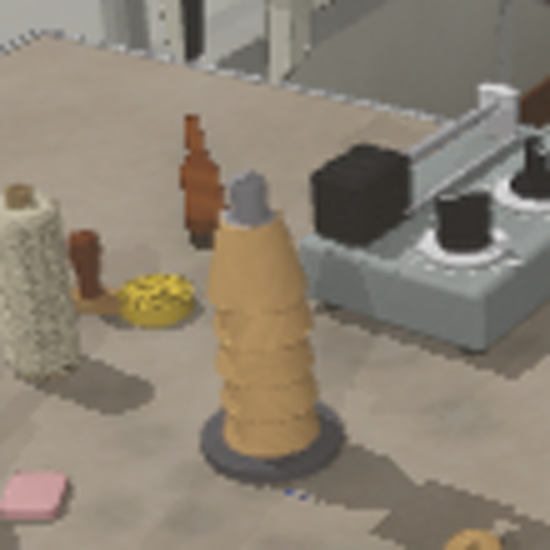

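```bash
python3 - <<'E'
from h import *
C=cam("scene")
for x,y in[(.610,.059)]:
    for z in(.04,.068,.096,.124,.179,.205): 
        a=proj(C,[[x,y,z]])[0]; print(z,((a-[220,110])*5).round())
# left/right silhouettes of foot circles
for z in(.068,.096,.124):
    t=np.linspace(0,6.28,90); q=(proj(C,np.c_[.61+.034*np.cos(t),.059+.034*np.sin(t),z+0*t])-[220,110])*5
    print(z,"foot cols",q[:,0].min().round(),q[:,0].max().round(),"bottom row",q[:,1].max().round())
E
```

```text
0.04 [264. 394.]
0.068 [261. 359.]
0.096 [258. 324.]
0.124 [255. 287.]
0.179 [248. 212.]
0.205 [245. 176.]
0.068 foot cols 210.0 311.0 bottom row 386.0
0.096 foot cols 207.0 308.0 bottom row 350.0
0.124 foot cols 203.0 306.0 bottom row 313.0
```

>>> {"op": "drive_tool", "data": {
  "increments": [
    {"tx": -0.05, "ty": 0.09, "tz": 0, "turn": 0, "grip": -0.3},
    {"tx": -0.11, "ty": 0.18, "tz": 0, "turn": 0, "grip": -0.3},
    {"tx": -0.17, "ty": 0.28, "tz": 0, "turn": 0, "grip": -0.3},
    {"tx": -0.24, "ty": 0.38, "tz": 0, "turn": 0, "grip": -0.3},
    {"tx": -0.31, "ty": 0.48, "tz": -0.03, "turn": 0, "grip": -0.3},
    {"tx": -0.38, "ty": 0.58, "tz": -0.06, "turn": 0, "grip": -0.3},
    {"tx": -0.44, "ty": 0.68, "tz": -0.12, "turn": 0, "grip": -0.3},
    {"tx": -0.459, "ty": 0.725, "tz": -0.22, "turn": 0, "grip": -0.3},
    {"tx": -0.459, "ty": 0.725, "tz": -0.32, "turn": 0, "grip": -0.3},
    {"tx": -0.459, "ty": 0.725, "tz": -0.397, "turn": 0, "grip": -0.3},
    {"tx": -0.459, "ty": 0.725, "tz": -0.397, "turn": 0, "grip": -0.3},
    {"tx": -0.459, "ty": 0.725, "tz": -0.397, "turn": 0, "grip": -0.3},
    {"tx": -0.459, "ty": 0.725, "tz": -0.397, "turn": 0, "grip": -0.3}
  ]
}}

```text
clock: 40.1
position: [0.4275, 0.3508, 0.1226]
ee_rot: [2.225, 2.216, 0.051]
force: [-1.0, -0.4, 0.6]
width: 0.653
```

```bash
python3 st.py; python3 hover.py 0.4266 0.351 w9.png; python3 check.py
```

```text
t 40.1 pos [0.4275 0.3508 0.1226] jaw yaw -0.2 tilt 1.85 q [-0.52  0.44 -0.35  1.88  0.21  0.82 -0.98] F [-1.  -0.4  0.6] Tz [0.06 0.03 0.02] open mm 60.1
pred (310, 223) r 16.2 bbox (np.int32(283), np.int32(189), np.int32(43), np.int32(44)) top (np.float64(304.5), np.float64(216.8)) width 41 world [0.4225 0.3562 0.081 ]
scene [(np.float64(236.6), np.float64(164.6), 67, np.float64(0.845), np.float64(-0.032)), (np.float64(314.4), np.float64(219.1), 62, np.float64(0.406), np.float64(0.129)), (np.float64(268.5), np.float64(268.9), 420, np.float64(0.406), np.float64(0.373)), (np.float64(160.1), np.float64(260.7), 116, np.float64(0.679), np.float64(0.489))]
```

>>> {"op": "drive_tool", "data": {
  "increments": [
    {"tx": -0.006, "ty": 0.008, "tz": -0.05, "turn": 0, "grip": -0.3},
    {"tx": -0.006, "ty": 0.008, "tz": -0.1, "turn": 0, "grip": -0.3},
    {"tx": -0.006, "ty": 0.008, "tz": -0.148, "turn": 0, "grip": -0.3},
    {"tx": -0.006, "ty": 0.008, "tz": -0.148, "turn": 0, "grip": -0.3},
    {"tx": -0.006, "ty": 0.008, "tz": -0.148, "turn": 0, "grip": -0.3},
    {"tx": -0.006, "ty": 0.008, "tz": -0.148, "turn": 0, "grip": 1},
    {"tx": -0.006, "ty": 0.008, "tz": -0.148, "turn": 0, "grip": 1},
    {"tx": -0.006, "ty": 0.008, "tz": -0.148, "turn": 0, "grip": 1},
    {"tx": -0.006, "ty": 0.008, "tz": -0.148, "turn": 0, "grip": 1},
    {"tx": -0.006, "ty": 0.008, "tz": -0.148, "turn": 0, "grip": 1},
    {"tx": -0.006, "ty": 0.008, "tz": -0.148, "turn": 0, "grip": 1},
    {"tx": -0.006, "ty": 0.008, "tz": -0.148, "turn": 0, "grip": 1}
  ]
}}

```text
clock: 41.4
position: [0.4252, 0.354, 0.0635]
ee_rot: [2.225, 2.216, 0.052]
force: [-0.4, 0.1, 0.5]
width: 0.262
```

```bash
python3 st.py
```

```text
t 41.4 pos [0.4252 0.354  0.0635] jaw yaw -0.3 tilt 1.89 q [-0.55  0.52 -0.33  1.93  0.26  0.7  -1.03] F [-0.4  0.1  0.5] Tz [-0.    0.03 -0.01] open mm 24.1
```

>>> {"op": "drive_tool", "data": {
  "increments": [
    {"tx": 0, "ty": 0, "tz": 0.1, "turn": 0, "grip": 1},
    {"tx": 0, "ty": 0, "tz": 0.2, "turn": 0, "grip": 1},
    {"tx": 0, "ty": 0, "tz": 0.3, "turn": 0, "grip": 1},
    {"tx": 0, "ty": 0, "tz": 0.4, "turn": 0, "grip": 1},
    {"tx": 0.04, "ty": -0.06, "tz": 0.5, "turn": 0, "grip": 1},
    {"tx": 0.09, "ty": -0.14, "tz": 0.58, "turn": 0, "grip": 1},
    {"tx": 0.15, "ty": -0.24, "tz": 0.62, "turn": 0, "grip": 1},
    {"tx": 0.21, "ty": -0.34, "tz": 0.62, "turn": 0, "grip": 1},
    {"tx": 0.28, "ty": -0.44, "tz": 0.62, "turn": 0, "grip": 1},
    {"tx": 0.34, "ty": -0.54, "tz": 0.62, "turn": 0, "grip": 1},
    {"tx": 0.4, "ty": -0.64, "tz": 0.62, "turn": 0, "grip": 1},
    {"tx": 0.462, "ty": -0.736, "tz": 0.62, "turn": 0, "grip": 1},
    {"tx": 0.462, "ty": -0.736, "tz": 0.62, "turn": 0, "grip": 1},
    {"tx": 0.462, "ty": -0.736, "tz": 0.62, "turn": 0, "grip": 1},
    {"tx": 0.462, "ty": -0.736, "tz": 0.62, "turn": 0, "grip": 1}
  ]
}}

```text
clock: 42.9
position: [0.6094, 0.061, 0.3114]
ee_rot: [2.224, 2.218, 0.052]
force: [0.0, 0.1, 0.2]
width: 0.26
```

```bash
python3 st.py; python3 check.py scene5.png
```

```text
t 42.9 pos [0.6094 0.061  0.3114] jaw yaw -0.2 tilt 1.89 q [-0.02  0.36 -0.23  1.48  0.06  1.28 -0.25] F [0.  0.1 0.2] Tz [0.   0.06 0.03] open mm 23.9
scene [(np.float64(271.5), np.float64(176.4), 859, np.float64(0.673), np.float64(-0.022)), (np.float64(314.2), np.float64(219.0), 66, np.float64(0.407), np.float64(0.129)), (np.float64(160.0), np.float64(260.7), 118, np.float64(0.679), np.float64(0.489))]
```

>>> {"op": "drive_tool", "data": {
  "increments": [
    {"tx": 0, "ty": -0.003, "tz": -0.06, "turn": 0, "grip": 1},
    {"tx": 0, "ty": -0.003, "tz": -0.11, "turn": 0, "grip": 1},
    {"tx": 0, "ty": -0.003, "tz": -0.15, "turn": 0, "grip": 1},
    {"tx": 0, "ty": -0.003, "tz": -0.18, "turn": 0, "grip": 1},
    {"tx": 0, "ty": -0.003, "tz": -0.205, "turn": 0, "grip": 1},
    {"tx": 0, "ty": -0.003, "tz": -0.22, "turn": 0, "grip": 1},
    {"tx": 0, "ty": -0.003, "tz": -0.226, "turn": 0, "grip": 1},
    {"tx": 0, "ty": -0.003, "tz": -0.226, "turn": 0, "grip": 1},
    {"tx": 0, "ty": -0.003, "tz": -0.226, "turn": 0, "grip": 1}
  ]
}}

```text
clock: 43.85
position: [0.6097, 0.0601, 0.2217]
ee_rot: [2.223, 2.218, 0.053]
force: [0.8, -1.0, -0.2]
width: 0.26
```

```bash
python3 st.py
```

```text
t 43.9 pos [0.6097 0.0601 0.2217] jaw yaw -0.1 tilt 1.94 q [-0.01  0.42 -0.23  1.62  0.08  1.08 -0.26] F [ 0.8 -1.  -0.2] Tz [-0.03  0.02 -0.05] open mm 23.9
```

Lower 5.5 mm, release, rise straight.

>>> {"op": "drive_tool", "data": {
  "increments": [
    {"tx": 0, "ty": 0, "tz": -0.003, "turn": 0, "grip": 1},
    {"tx": 0, "ty": 0, "tz": -0.006, "turn": 0, "grip": 1},
    {"tx": 0, "ty": 0, "tz": -0.009, "turn": 0, "grip": 1},
    {"tx": 0, "ty": 0, "tz": -0.012, "turn": 0, "grip": 1},
    {"tx": 0, "ty": 0, "tz": -0.014, "turn": 0, "grip": 1},
    {"tx": 0, "ty": 0, "tz": -0.014, "turn": 0, "grip": 1},
    {"tx": 0, "ty": 0, "tz": -0.014, "turn": 0, "grip": 1},
    {"tx": 0, "ty": 0, "tz": -0.014, "turn": 0, "grip": 0.4},
    {"tx": 0, "ty": 0, "tz": -0.014, "turn": 0, "grip": 0.3},
    {"tx": 0, "ty": 0, "tz": -0.014, "turn": 0, "grip": 0.2},
    {"tx": 0, "ty": 0, "tz": -0.014, "turn": 0, "grip": 0},
    {"tx": 0, "ty": 0, "tz": 0.04, "turn": 0, "grip": -0.1},
    {"tx": 0, "ty": 0, "tz": 0.1, "turn": 0, "grip": -0.3},
    {"tx": 0, "ty": 0, "tz": 0.18, "turn": 0, "grip": -0.3},
    {"tx": 0, "ty": 0, "tz": 0.22, "turn": 0, "grip": -0.3},
    {"tx": 0, "ty": 0, "tz": 0.22, "turn": 0, "grip": -0.3},
    {"tx": 0, "ty": 0, "tz": 0.22, "turn": 0, "grip": -0.3},
    {"tx": 0, "ty": 0, "tz": 0.22, "turn": 0, "grip": -0.3}
  ]
}}

```text
clock: 45.65
position: [0.6091, 0.06, 0.3083]
ee_rot: [-2.223, -2.219, -0.05]
force: [-0.4, -1.0, -0.1]
width: 0.647
```

```bash
python3 st.py; python3 check.py scene6.png; python3 - <<'E'
from h import *
C=cam("scene")
print(((proj(C,[[.61,.059,.152],[.61,.059,.233]])-[210,90])*5).round())
im=cv2.imread("pics/scene6.png")[90:210,210:360]; cv2.imwrite("pics/crop5.png",cv2.resize(im,None,fx=5,fy=5,interpolation=cv2.INTER_CUBIC))
E
```

```text
t 45.6 pos [0.6091 0.06   0.3083] jaw yaw -0.1 tilt 1.84 q [-0.01  0.36 -0.23  1.49  0.06  1.27 -0.25] F [-0.4 -1.  -0.1] Tz [-0.05  0.03  0.02] open mm 59.6
scene [(np.float64(271.5), np.float64(174.0), 958, np.float64(0.683), np.float64(-0.037)), (np.float64(314.2), np.float64(219.0), 66, np.float64(0.407), np.float64(0.129)), (np.float64(160.0), np.float64(260.7), 118, np.float64(0.679), np.float64(0.489))]
[[301. 350.]
 [292. 235.]]
```

View pics/crop5.png

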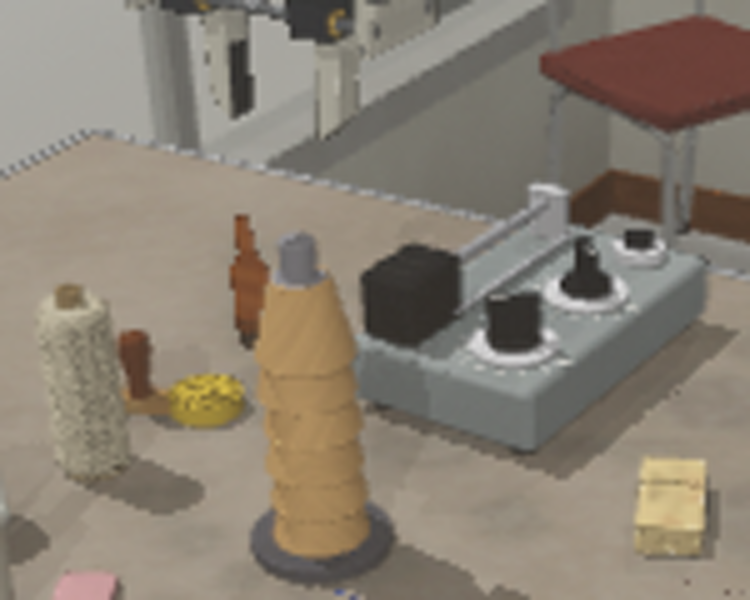

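>>> {"op": "drive_tool", "data": {
  "increments": [
    {"tx": 0, "ty": -0.1, "tz": 0, "turn": 0, "grip": -0.3},
    {"tx": 0, "ty": -0.2, "tz": 0, "turn": 0, "grip": -0.3},
    {"tx": 0, "ty": -0.32, "tz": 0, "turn": 0, "grip": 1},
    {"tx": 0, "ty": -0.44, "tz": 0, "turn": 0, "grip": 1},
    {"tx": 0, "ty": -0.56, "tz": 0, "turn": 0, "grip": 1},
    {"tx": 0, "ty": -0.68, "tz": 0, "turn": 0, "grip": 1},
    {"tx": 0, "ty": -0.78, "tz": 0, "turn": 0, "grip": 1},
    {"tx": 0, "ty": -0.86, "tz": 0, "turn": 0, "grip": 1},
    {"tx": 0, "ty": -0.86, "tz": 0, "turn": 0, "grip": 1},
    {"tx": 0, "ty": -0.86, "tz": 0, "turn": 0, "grip": 1},
    {"tx": 0, "ty": -0.86, "tz": 0, "turn": 0, "grip": 1}
  ]
}}

```text
clock: 46.8
position: [0.6093, -0.2824, 0.3077]
ee_rot: [-2.22, -2.22, -0.051]
force: [-0.1, 0.5, 0.4]
width: 0.008
```

```bash
python3 st.py; python3 - <<'E'
from h import *
im,C=shot("wrist","w10.png")
print(((proj(C,[[.578,-.158,.106],[.572,-.263,.106],[.566,-.349,.07]])-[210,0])*4).round())
cv2.imwrite("pics/crop6.png",cv2.resize(im[0:150,210:360],None,fx=4,fy=4,interpolation=cv2.INTER_CUBIC)[:,:,::-1])
E
```

```text
t 46.8 pos [ 0.6093 -0.2824  0.3077] jaw yaw -0.0 tilt 1.86 q [ 0.44  0.47 -0.11  1.32  0.02  1.34  0.34] F [-0.1  0.5  0.4] Tz [ 0.    0.03 -0.02] open mm 0.7
[[290. 314.]
 [280. 672.]
 [280. 894.]]
```

View pics/crop6.png

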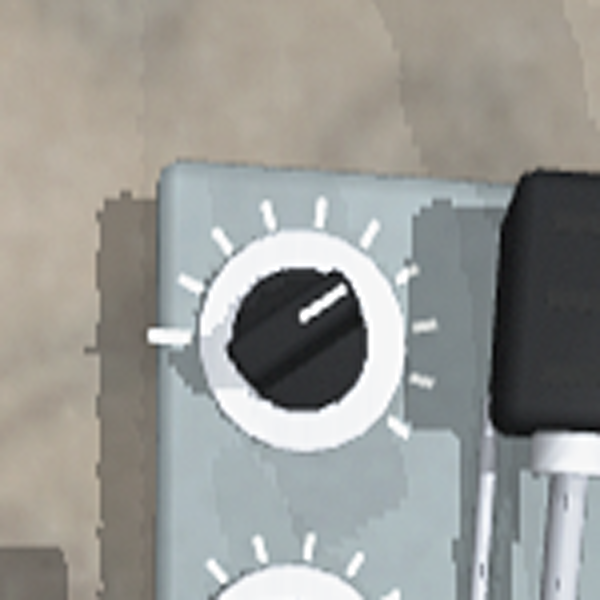

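>>> {"op": "drive_tool", "data": {
  "increments": [
    {"tx": -0.06, "ty": -0.09, "tz": -0.06, "turn": 0, "grip": 1},
    {"tx": -0.108, "ty": -0.166, "tz": -0.14, "turn": 0, "grip": 1},
    {"tx": -0.108, "ty": -0.166, "tz": -0.25, "turn": 0, "grip": 1},
    {"tx": -0.108, "ty": -0.166, "tz": -0.36, "turn": 0, "grip": 1},
    {"tx": -0.108, "ty": -0.166, "tz": -0.46, "turn": 0, "grip": 1},
    {"tx": -0.108, "ty": -0.166, "tz": -0.54, "turn": 0, "grip": 1},
    {"tx": -0.108, "ty": -0.166, "tz": -0.54, "turn": 0, "grip": 1},
    {"tx": -0.108, "ty": -0.166, "tz": -0.54, "turn": 0, "grip": 1},
    {"tx": -0.108, "ty": -0.166, "tz": -0.54, "turn": 0, "grip": 1}
  ]
}}

```text
clock: 47.75
position: [0.5678, -0.3487, 0.0944]
ee_rot: [2.219, 2.221, 0.053]
force: [0.8, 0.3, 0.5]
width: 0.004
```

```bash
python3 st.py
```

```text
t 47.8 pos [ 0.5678 -0.3487  0.0944] jaw yaw 0.0 tilt 1.93 q [ 0.55  0.62 -0.1   1.61  0.04  0.9   0.45] F [0.8 0.3 0.5] Tz [-0.03  0.05  0.05] open mm 0.3
```

>>> {"op": "drive_tool", "data": {
  "increments": [
    {"tx": 0, "ty": 0, "tz": -0.02, "turn": 0, "grip": 1},
    {"tx": 0, "ty": 0, "tz": -0.04, "turn": 0, "grip": 1},
    {"tx": 0, "ty": 0, "tz": -0.05, "turn": 0, "grip": 1},
    {"tx": 0, "ty": 0, "tz": -0.05, "turn": 0, "grip": 1},
    {"tx": 0, "ty": 0, "tz": -0.05, "turn": 0, "grip": 1}
  ]
}}

```text
clock: 48.25
position: [0.5695, -0.3493, 0.078]
ee_rot: [2.215, 2.218, 0.055]
force: [-4.7, 3.1, 26.4]
width: 0.001
```

>>> {"op": "drive_tool", "data": {
  "increments": [
    {"tx": 0, "ty": 0, "tz": -0.005, "turn": 0, "grip": 1},
    {"tx": 0, "ty": 0, "tz": -0.01, "turn": 0, "grip": 1},
    {"tx": 0, "ty": 0, "tz": -0.01, "turn": 0, "grip": 1}
  ]
}}

```text
clock: 48.55
position: [0.5696, -0.3494, 0.0778]
ee_rot: [2.214, 2.217, 0.056]
force: [-12.3, 5.8, 33.6]
width: 0.003
```

>>> {"op": "drive_tool", "data": {
  "increments": [
    {"tx": 0, "ty": 0, "tz": 0.01, "turn": 0, "grip": 1},
    {"tx": 0, "ty": 0, "tz": 0.04, "turn": 0, "grip": 1},
    {"tx": 0, "ty": 0, "tz": 0.1, "turn": 0, "grip": 1},
    {"tx": 0, "ty": 0, "tz": 0.2, "turn": 0, "grip": 1},
    {"tx": 0.02, "ty": 0, "tz": 0.3, "turn": 0, "grip": 1},
    {"tx": 0.06, "ty": -0.02, "tz": 0.42, "turn": 0, "grip": 1},
    {"tx": 0.1, "ty": -0.04, "tz": 0.5, "turn": 0, "grip": 1},
    {"tx": 0.1, "ty": -0.04, "tz": 0.5, "turn": 0, "grip": 1},
    {"tx": 0.1, "ty": -0.04, "tz": 0.5, "turn": 0, "grip": 1},
    {"tx": 0.1, "ty": -0.04, "tz": 0.5, "turn": 0, "grip": 1},
    {"tx": 0.1, "ty": -0.04, "tz": 0.5, "turn": 0, "grip": 1}
  ]
}}

```text
clock: 49.65
position: [0.6087, -0.3651, 0.2763]
ee_rot: [2.216, 2.218, 0.054]
force: [0.8, 0.6, -0.5]
width: 0.004
```

```bash
python3 st.py; python3 check.py scene7.png; python3 - <<'E'
from h import *
shot("wrist","w11.png")
a=cv2.imread("pics/w11.png")[0:235,200:360]; b=cv2.imread("pics/scene7.png")[90:210,210:360]
a=cv2.resize(a,(400,588)); b=cv2.resize(b,(400,320)); b=cv2.copyMakeBorder(b,0,268,0,0,cv2.BORDER_CONSTANT)
cv2.imwrite("pics/fin.png",np.hstack([a,b]))
E
```

```text
t 49.6 pos [ 0.6087 -0.3651  0.2763] jaw yaw 0.0 tilt 2.01 q [ 0.53  0.55 -0.09  1.27  0.02  1.32  0.45] F [ 0.8  0.6 -0.5] Tz [-0.05  0.07  0.04] open mm 0.4
scene [(np.float64(271.5), np.float64(174.1), 954, np.float64(0.683), np.float64(-0.036)), (np.float64(314.3), np.float64(219.1), 63, np.float64(0.407), np.float64(0.129)), (np.float64(160.0), np.float64(260.7), 117, np.float64(0.679), np.float64(0.489))]
```

View pics/fin.png

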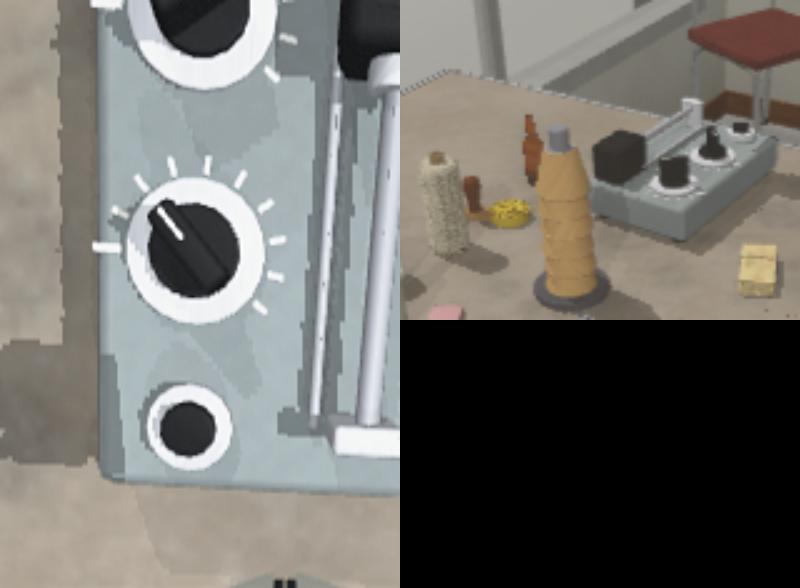

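>>> {"op": "drive_tool", "data": {
  "increments": [
    {"tx": -0.05, "ty": 0.02, "tz": -0.1, "turn": 0, "grip": 1},
    {"tx": -0.102, "ty": 0.045, "tz": -0.2, "turn": 0, "grip": 1},
    {"tx": -0.102, "ty": 0.045, "tz": -0.3, "turn": 0, "grip": 1},
    {"tx": -0.102, "ty": 0.045, "tz": -0.4, "turn": 0, "grip": 1},
    {"tx": -0.102, "ty": 0.045, "tz": -0.47, "turn": 0, "grip": 1},
    {"tx": -0.102, "ty": 0.045, "tz": -0.47, "turn": 0, "grip": 1},
    {"tx": -0.102, "ty": 0.045, "tz": -0.47, "turn": 0, "grip": 1},
    {"tx": -0.102, "ty": 0.045, "tz": -0.47, "turn": 0, "grip": 1}
  ]
}}

```text
clock: 50.55
position: [0.5692, -0.3477, 0.0907]
ee_rot: [2.214, 2.216, 0.056]
force: [0.2, -0.6, 0.6]
width: 0.005
```

>>> {"op": "drive_tool", "data": {
  "increments": [
    {"tx": 0, "ty": 0, "tz": -0.008, "turn": 0, "grip": 1},
    {"tx": 0, "ty": 0, "tz": -0.016, "turn": 0, "grip": 1},
    {"tx": 0, "ty": 0, "tz": -0.016, "turn": 0, "grip": 1},
    {"tx": 0, "ty": 0, "tz": -0.016, "turn": 0, "grip": 1}
  ]
}}

```text
clock: 50.95
position: [0.5694, -0.3478, 0.0847]
ee_rot: [2.214, 2.216, 0.056]
force: [0.5, -0.0, 0.7]
width: 0.0
```

>>> {"op": "drive_tool", "data": {
  "increments": [
    {"tx": 0, "ty": 0, "tz": -0.003, "turn": 0, "grip": 1},
    {"tx": 0, "ty": 0, "tz": -0.005, "turn": 0, "grip": 1},
    {"tx": 0, "ty": 0, "tz": -0.005, "turn": 0, "grip": 1}
  ]
}}

```text
clock: 51.25
position: [0.5695, -0.3478, 0.0827]
ee_rot: [2.214, 2.216, 0.056]
force: [-0.6, 0.2, 2.5]
width: 0.006
```

>>> {"op": "drive_tool", "data": {
  "increments": [
    {"tx": 0, "ty": 0, "tz": -0.003, "turn": 0, "grip": 1},
    {"tx": 0, "ty": 0, "tz": -0.006, "turn": 0, "grip": 1},
    {"tx": 0, "ty": 0, "tz": -0.006, "turn": 0, "grip": 1}
  ]
}}

```text
clock: 51.55
position: [0.5695, -0.3479, 0.0802]
ee_rot: [2.214, 2.216, 0.056]
force: [-0.5, 0.5, 4.4]
width: 0.002
```

>>> {"op": "drive_tool", "data": {
  "increments": [
    {"tx": 0, "ty": 0, "tz": -0.003, "turn": 0, "grip": 1},
    {"tx": 0, "ty": 0, "tz": -0.005, "turn": 0, "grip": 1},
    {"tx": 0, "ty": 0, "tz": -0.006, "turn": 0, "grip": 1},
    {"tx": 0, "ty": 0, "tz": -0.006, "turn": 0, "grip": 1},
    {"tx": 0, "ty": 0, "tz": -0.006, "turn": 0, "grip": 1},
    {"tx": 0, "ty": 0, "tz": 0.02, "turn": 0, "grip": 1},
    {"tx": 0, "ty": 0, "tz": 0.06, "turn": 0, "grip": 1},
    {"tx": 0, "ty": 0, "tz": 0.12, "turn": 0, "grip": 1},
    {"tx": 0, "ty": 0, "tz": 0.22, "turn": 0, "grip": 1},
    {"tx": 0, "ty": 0, "tz": 0.3, "turn": 0, "grip": 1},
    {"tx": 0, "ty": 0, "tz": 0.34, "turn": 0, "grip": 1},
    {"tx": 0, "ty": 0, "tz": 0.34, "turn": 0, "grip": 1},
    {"tx": 0, "ty": 0, "tz": 0.34, "turn": 0, "grip": 1},
    {"tx": 0, "ty": 0, "tz": 0.34, "turn": 0, "grip": 1}
  ]
}}

```text
clock: 52.95
position: [0.5688, -0.3474, 0.2147]
ee_rot: [2.215, 2.217, 0.055]
force: [-0.3, -0.3, -1.2]
width: 0.005
```

```bash
python3 st.py; python3 check.py; python3 -c "
from cell import *
print(sign_off())"
```

```text
t 53.0 pos [ 0.5688 -0.3474  0.2147] jaw yaw 0.0 tilt 2.06 q [ 0.55  0.51 -0.1   1.48  0.02  1.13  0.45] F [-0.3 -0.3 -1.2] Tz [ 0.03  0.08 -0.02] open mm 0.4
scene [(np.float64(271.5), np.float64(174.1), 955, np.float64(0.683), np.float64(-0.036)), (np.float64(314.4), np.float64(219.1), 62, np.float64(0.406), np.float64(0.129)), (np.float64(160.0), np.float64(260.7), 117, np.float64(0.679), np.float64(0.489))]
the job is handed in; nothing more can be done
None
```

The job is done and handed in at 53 s, with no verdict reported. All five loose tan cones are nested on the holder, both dials are set, and the start button has been pressed and is out again. The green look-alikes and the spool were left where they were.

**What my last checks showed:**
- **Cones:** the stack is upright and has not moved since the last cone went on. The top cone's neck is within about 1 pixel of where a seated fifth cone should be in the scene image. I lowered each cone to its seat height with a light 12 N grip and then released it. No force built up in the readings I took just before the last few millimetres.
- **Length dial:** it was turned back to its zero stop and then up 144°. The pointer is nearest the sixth tick; a pixel estimate at the start read 6.21 instead of a whole click, which I put down to the short pointer line.
- **Tension dial:** it was turned from click 8 down to click 2, and the pointer is on the second tick.
- **Start button:** the first press came down harder than needed, about 34 N against a hard stop. I pressed a second time in small steps: first contact was at about 84 mm above the counter and the stop at about 78 mm, which matches the full 6 mm travel. The arm is clear of everything.

**Deviation:** the tool's tilt crept up to about 2° over the run, because the moves have no way to correct it. The placements were still good.

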